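# Clear the jammed pack chute and set each pack in its matching holder

### The arm

A 6-joint arm with a two-finger parallel gripper is mounted at the origin on the work surface. World frame = base frame: x ahead of the robot, y to its left, z up, the work surface at z = 0. Lengths are in mm, angles in rad, forces in N, time in s.
With the tool pointing down it reaches from about 400 to 925 mm from the base axis. Payload 12.5 kg.
Tool frame: the origin (TCP) lies on the mounting face of the last link; the fingertips stand 190 mm ahead of it and the grasp point (between the pads) lies 171 mm ahead of it; z points along the fingers, y is the line along which they close (so a half turn about z gives the same grasp; the last joint's range is limited). The gripper opens to 95 mm and grips with 3 to 60 N. Pads are 20 mm wide; open, the fingers measure 119 mm over their backs; the gripper's body (75 mm by 180 mm) begins 59 mm behind the grasp point.
Start: joints at [-1.419, 0.491, 1.559, -0, 1.092, -0.106], TCP at [159.366, -604.34, 404.761] pointing down, gripper open.
Joint ranges: [-3.1, 3.1], [-0.84, 2.19], [0.05, 2.79], [-1.13, 4.28], [0.06, 2.93], [-2.69, 2.69]. Speed limits (rad/s): [2.22, 2.22, 2.79, 3.14, 3.14, 3.14].

### API

Orientations are given as [roll, pitch, yaw] about the fixed x, y, z axes, in that order (R = Rz(yaw) Ry(pitch) Rx(roll)).
In Python, from cell import * gives the robot as it stands.
- The arm moves only by the tool arm_command, never from a script. Its argument "rows" is a list that holds one entry, the list of rows, each a list of 7 numbers: the shift along the tool's x, y, z normalised to -1 to 1, where 1 is 0.15 m, then the turn, a rotation vector about the tool's x, y, z normalised to -1 to 1, where 1 is 360 degrees, then the opening, from -1 (shut) to 1 (fully open). A call has 1 to 10 rows; each row is the pose to reach, as a shift and turn from the pose commanded when the call began, along the tool's axes at that moment, turning the shorter way round; what a row does not reach only later rows make up. A row lasts 1/12 s, in which the tool goes at most 41.7 mm and 7.16 degrees, less where a joint would pass 70% of its speed; a pose out of reach is approached as far as the arm can. A call with a number of a shift or a turn outside -1 to 1 is refused whole. A call with a gripper value outside its range is refused whole. The fingers move at their own pace and stop on an object; the grip force is fixed at half the most. Time passes only in rows, so rows that repeat a pose let the fingers close. It gives the time, the measured TCP pose, the force, the opening and the grip force at its end, in the units of the state.
- state(): the state, without advancing time (a new reading comes with each control period).
- read_camera(name): name is "side" or "top" or "wrist"; returns (picture, depth): 420x560x3 uint8, red, green, blue; 420x560 float32, mm along the optical axis (not along the pixel's ray), 0 where there is no reading.
- get_calibration(name): a dict with "camera_matrix" (3x3 intrinsics, pixels), "position" and "orientation" of the camera in the world; the wrist camera has in their place "hand_eye" (4x4, takes a point from camera to tool coordinates, whose origin is the TCP and whose axes are the flange's). Camera axes: x right, y up, looking along -z (the intrinsics and any distortion apply to the point x, -y, -z); pixel columns grow to the right and rows downward; lengths in mm; the calibration is good to about 2 mm. A picture is of the moment at which its call begins: read the wrist's pose just before it. get_calibration takes no time and is no camera call.
- job_done(): hands the job in; it is judged then, once.
The state is a dict: "t": time; "joints": joint angles; "qvel": joint speeds; "tau": joint torques, N m; "eef_pos": TCP position; "tcp_rot": TCP orientation; "ft_force": force on the tool from outside, world axes, zero at the start; "moment": the same for the moment, N m; "opening": opening from 0.0 (shut) to 1.0 (fully open); "grip_force": force on a finger pad.
Only numpy, scipy, OpenCV 4.12 (cv2) and the standard library are available. Lean on these libraries where they do the work, as an engineer would, in place of code of your own. Each camera call takes 0.05 s, during which the arm holds its last target. There are 200 camera calls.

### The job

Slide the carton that is jammed across the sloping chute back up until it is clear of the lips, then lift it out and lay it flat in the oblong holder. Stand the large round bottle, the small round tub and the square bottle upright in the black holders that match their shape and size, each down on the holder's floor. Do not knock over the glass measuring cup.

Things in the scene. Friction and masses are not known exactly. Their poses are not given: they have to be found in the camera images.
- chute: Dark steel funnel chute, fixed. Origin on the counter; +x uphill, y across. Floor 35+0.141x mm above the counter (x in mm, -95 to 122; 0.14 rad). Inner width 60 mm below x=-50, widening to 112 at x=20, then 112 to the open upper end; walls 26 mm high. Two lips 26-29 mm above the floor cover both sides from x=-50 to 22, leaving a 54 mm wide open slot along the middle; beyond x=22 the top is open
- carton: White carton with grey band, 34 (x) x 84 (y) x 22 (z) mm, 40 g, flat on the chute floor, y across the chute, ends wedged in the funnel under the lips, middle bare in the slot. Origin: centre of underside, at x = 0 to 5 mm of the chute. Can be pushed uphill through the slot and stays where left; clear of the lips when its origin is beyond x = 40 mm of the chute
- round_bottle: large round amber glass bottle standing upright, body 54 mm diameter and straight up to 68 mm, then a shoulder and a white cap of 28 mm diameter, 96 mm high in all, about 180 g; origin at the centre of its underside, z up
- tub: small round white tablet tub standing upright, 37 mm diameter, 55 mm high, about 50 g; origin at the centre of its underside, z up
- square_bottle: square amber glass bottle standing upright, body 44 x 44 mm (sides along x and y) and 58 mm high, with a short neck and a metal cap of 28 mm diameter up to 78 mm, about 140 g; origin at the centre of its underside, z up
- measure: open glass measuring cup standing among the packs, rim diameter 56 mm, 70 mm high, about 120 g; must not be knocked over; origin at the centre of its underside, z up
- large_round_holder: a shallow moulded black plastic tray fixed to the counter, 10 mm high outside with a floor 4 mm thick (recess 6 mm deep, walls 4 mm thick), round recess of 72 mm diameter, 80 mm outside, for the large round bottle; origin at the centre of its underside, z up
- small_round_holder: a shallow moulded black plastic tray fixed to the counter, 10 mm high outside with a floor 4 mm thick (recess 6 mm deep, walls 4 mm thick), round recess of 53 mm diameter, 61 mm outside, for the small round tub; origin at the centre of its underside, z up
- square_holder: a shallow moulded black plastic tray fixed to the counter, 10 mm high outside with a floor 4 mm thick (recess 6 mm deep, walls 4 mm thick), square recess 60 x 60 mm (sides along x and y), 68 mm outside, for the square bottle; origin at the centre of its underside, z up
- oblong_holder: a shallow moulded black plastic tray fixed to the counter, 10 mm high outside with a floor 4 mm thick (recess 6 mm deep, walls 4 mm thick), oblong recess 50 (x) x 100 (y) mm, 58 x 108 mm outside, for the carton laid flat, long side along y; origin at the centre of its underside, z up
Not all that is in view belongs to the job. What is shaped like the round_bottle but green, pink or yellow is not meant.

How it is judged (in metres and radians):
On the way:
1. the carton has been slid up the chute, clear of the lips, still in the chute (x of carton in the frame of chute between 0.039 and 0.13 m and y of carton in the frame of chute between -0.05 and 0.05 m and z of carton in the frame of chute below 0.062 m), for 0.2 s.
At the end, for the whole second after the job is handed in: Each pack is on the floor of its own holder (origin within 12 mm of the holder's centre seen from above, underside less than 6.5 mm above the counter), upright or flat within 0.1 rad and at rest; the carton lies along the oblong holder within 0.25 rad; the measuring cup stands (horizontal distance between round_bottle and large_round_holder below 0.012 m and z of round_bottle in the frame of large_round_holder below 0.0065 m and angle between each of round_bottle, tub, square_bottle, carton's own z axis and vertical below 0.1 rad and linear speed of each of round_bottle, tub, square_bottle, carton below 0.02 m/s and horizontal distance between tub and small_round_holder below 0.012 m and z of tub in the frame of small_round_holder below 0.0065 m and horizontal distance between square_bottle and square_holder below 0.012 m and z of square_bottle in the frame of square_holder below 0.0065 m and horizontal distance between carton and oblong_holder below 0.012 m and z of carton in the frame of oblong_holder below 0.0065 m and angle between the y axis of carton and the y axis of oblong_holder, either way round below 0.25 rad and angle between measure's own z axis and vertical below 0.3 rad); the robot touches nothing.
It fails at once if the measuring cup is knocked over (angle between measure's own z axis and vertical above 0.5 rad).
It also fails if it takes over 128 s, if anything falls off the work surface, if the arm or the gripper's body presses on something with over 40 N, if the wrist force passes 120 N, or if a joint passes its speed limit or range.

## Working session

There is one attempt and no reset: what is moved stays moved. The work goes in short steps, Python scripts to look and compute and a tool call to move; the robot and the scene stay as the last step left them, time stands still between calls to the robot, and variables do not carry over. Pictures are saved under pics/ and viewed, at most 14 in all, crops included, and the job is handed in when it is done.

Besides the shell and the picture viewer there is one more tool, called after "Request:" in YAML: its name, and indented under it one key for each argument. arm_command: Moves the arm, as the interface text tells. Its arguments: {"type":"object","properties":{"rows":{"type":"array","items":{"type":"array","items":{"type":"array","items":{"type":"number","minimum":-1,"maximum":1}}}}},"required":["rows"]}

```bash
ls; mkdir -p pics; cat > h.py <<'E'
from cell import *
import numpy as np, cv2
from scipy.spatial.transform import Rotation as R
def cam(name):
    c=get_calibration(name); K=np.array(c["camera_matrix"])
    if "hand_eye" in c:
        s=state(); T=np.eye(4); T[:3,:3]=R.from_euler('xyz',s["tcp_rot"]).as_matrix(); T[:3,3]=s["eef_pos"]
        T=T@np.array(c["hand_eye"])
        return K,T[:3,:3],T[:3,3],c
    o=np.array(c["orientation"]); M=R.from_euler('xyz',o).as_matrix() if o.size==3 else o
    return K,M,np.array(c["position"]),c
def shot(name,fn=None):
    C=cam(name); p,d=read_camera(name)
    if fn: cv2.imwrite(fn,cv2.cvtColor(p,cv2.COLOR_RGB2BGR))
    return C,p,d
def cloud(C,d):
    K,M,t,_=C; v,u=np.mgrid[:d.shape[0],:d.shape[1]]
    x=(u-K[0,2])/K[0,0]*d; y=(v-K[1,2])/K[1,1]*d
    return np.stack([x,-y,-d],-1)@M.T+t
E
python3 - <<'E'
from h import *
print(state())
for n in("top","side","wrist"):
    C,p,d=shot(n,f"pics/{n}0.png"); np.savez(f"{n}0.npz",p=p,d=d,X=cloud(C,d)); print(n,C)
E
```

```text
pics
{'t': 0.0, 'joints': array([-1.41860226e+00,  4.91576624e-01,  1.55941328e+00,  2.14906725e-06,
        1.09169079e+00, -1.05623016e-01]), 'qvel': array([-3.75356656e-04, -2.82668150e-04, -3.69969050e-04,  7.43819588e-05,
        1.19083296e-03, -7.01724804e-04]), 'tau': array([-3.65790336e-03, -6.12653446e+01, -2.58188331e+01,  6.92856289e-02,
        4.81658068e-02, -7.83785026e-05]), 'eef_pos': array([ 159.36202895, -604.32340087,  404.16348634]), 'tcp_rot': array([-3.14051088e+00, -1.16603907e-04,  2.57816027e-01]), 'ft_force': array([-0.14298749, -0.7257836 ,  0.19269135]), 'moment': array([ 0.04490097, -0.03529185,  0.04603805]), 'grip_force': 0.0, 'opening': 0.9988022139258206}
top (array([[480.0105841 ,   0.        , 280.42321868],
       [  0.        , 480.0105841 , 212.38008819],
       [  0.        ,   0.        ,   1.        ]]), array([[-0.00368006,  0.99736179, -0.07249772],
       [-0.9999856 , -0.00338724,  0.00416145],
       [ 0.0039049 ,  0.07251199,  0.9973599 ]]), array([ 417.30983981,   17.4815468 , 1193.80700817]), {'camera_matrix': array([[480.0105841 ,  
[... 1127 characters left out ...]
82969,  0.28059392],
       [-0.96741415,  0.24286222,  0.07160865],
       [-0.00184825, -0.2895813 ,  0.95715163]]), array([ 238.70110395, -582.94455821,  384.4780315 ]), {'camera_matrix': array([[333.22770499,   0.        , 281.27443441],
       [  0.        , 333.22770499, 205.24575774],
       [  0.        ,   0.        ,   1.        ]]), 'hand_eye': array([[-1.82677526e-03,  9.57122904e-01,  2.89676386e-01,
         8.21521585e+01],
       [ 9.99997952e-01,  1.49616057e-03,  1.36276887e-03,
        -4.14023890e-01],
       [ 8.70934907e-04,  2.89678283e-01, -9.57123678e-01,
         1.97595675e+01],
       [ 0.00000000e+00,  0.00000000e+00,  0.00000000e+00,
         1.00000000e+00]])})
```

View pics/top0.png

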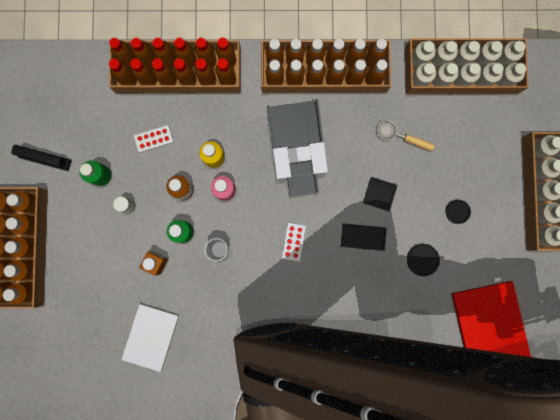

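View pics/side0.png

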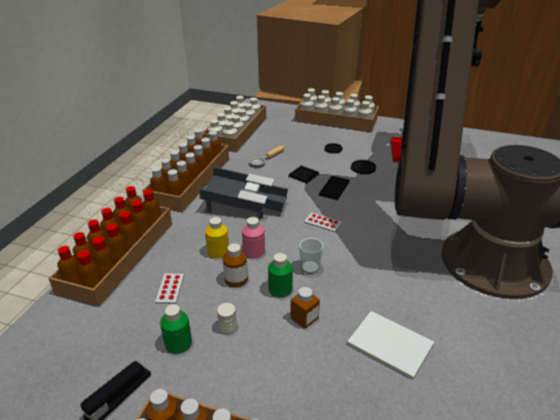

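Top view: chute at (297,150), uphill toward image top. Amber round bottle at (178,187), with pink (222,187), yellow (211,152) and green (180,232) decoys around it. Tub (122,204), square bottle (152,264), cup (217,250). Holders: square (380,194), oblong (363,237), small round (457,211), large round (423,260). The side view agrees with this.

```bash
cat > m.py <<'E'
from h import *
def ray(C,u,v,z):
    K,M,t,_=C; r=M@np.array([(u-K[0,2])/K[0,0],-(v-K[1,2])/K[1,1],-1]); return t+r*(z-t[2])/r[2]
E
python3 - <<'E'
from m import *
f=np.load("top0.npz"); p,X=f["p"],f["X"]; C=cam("top")
hsv=cv2.cvtColor(p,cv2.COLOR_RGB2HSV)
g=p.max(2)
def show(name,mask,box,z):
    x0,y0,x1,y1=box; m=np.zeros(g.shape,np.uint8); m[y0:y1,x0:x1]=mask[y0:y1,x0:x1]
    n,l,s,c=cv2.connectedComponentsWithStats(m); k=1+np.argmax(s[1:,4]); mm=(l==k)
    ct=max(cv2.findContours(mm.astype(np.uint8),0,2)[0],key=cv2.contourArea)
    r=cv2.minAreaRect(ct)
    P=X[mm]; w=ray(C,*r[0],z); pts=np.array([ray(C,*q,z)[:2] for q in cv2.boxPoints(r)])
    e=pts[1]-pts[0]; e2=pts[2]-pts[1]
    cen,rad=cv2.minEnclosingCircle(ct)
    print(name,"ctr",w.round(1),"sides %.0f@%.2f %.0f@%.2f"%(np.linalg.norm(e),np.arctan2(e[1],e[0]),np.linalg.norm(e2),np.arctan2(e2[1],e2[0])),"zpct",np.percentile(P[:,2],[5,50,95]).round(0),"depth xy",np.median(P[:,:2],0).round(1), "centroid",ray(C,*c[k],z)[:2].round(1))
dark=(g<28)
print(g[194,380],g[237,363],g[211,457],g[260,423],g[245,330])
for n,b in dict(sq=(355,170,405,215),ob=(335,218,392,256),sr=(440,195,475,228),lr=(402,238,445,282)).items(): show(n,dark,b,10)
bright=(g>150)&(hsv[...,1]<70)
for n,b,z in [("rb cap",(163,172,192,200),96),("tub",(108,190,138,218),55),("sq cap",(138,250,170,282),78)]: show(n,bright,b,z)
show("cup",(g>140),(200,232,234,266),70)
amb=(hsv[...,1]>120)&(hsv[...,0]<20)
show("sqbody",amb,(135,245,172,285),58); show("rbbody",amb,(160,170,196,205),68)
show("carton mid", bright,(265,140,335,185),60)
c=p[90:205,255:340]; cv2.imwrite("pics/ch0.png",cv2.cvtColor(cv2.resize(c,None,fx=6,fy=5,interpolation=2),cv2.COLOR_RGB2BGR)[:600,:800])
# chute: points above counter in box
m=np.zeros(g.shape,bool); m[95:205,258:335]=1; m&=(X[...,2]>15)
P=X[m]; r=cv2.minAreaRect(P[:,:2].astype(np.float32)); print("chute",r,len(P), (X[240:260,305:330,2]).mean())
E
```

```text
41 30 38 19 96
sq ctr [ 522.4 -233.9   10. ] sides 20@-0.09 50@-1.65 zpct [ 2.  6. 14.] depth xy [ 523.9 -238. ] centroid [ 523.1 -236.6]
ob ctr [ 442.3 -191.4   10. ] sides 53@-0.11 105@-1.67 zpct [ 2.  6. 12.] depth xy [ 445.5 -209. ] centroid [ 444.3 -201.7]
sr ctr [ 498.7 -448.1   10. ] sides 41@-0.27 13@-1.82 zpct [ 2.  6. 11.] depth xy [ 497.9 -451.9] centroid [ 498.3 -449. ]
lr ctr [ 372.6 -337.2   10. ] sides 74@-1.57 44@3.11 zpct [ 2.  5. 11.] depth xy [ 373.8 -338. ] centroid [ 373.5 -337. ]
rb cap ctr [562.3 256.4  96. ] sides 25@-1.57 25@-3.13 zpct [ 94.  97. 100.] depth xy [562.  256.2] centroid [562.3 256.4]
tub ctr [522.6 395.5  55. ] sides 36@-1.57 36@-3.12 zpct [ 1. 56. 60.] depth xy [521.7 394.7] centroid [522.3 395.1]
sq cap ctr [381. 318.  78.] sides 25@-1.57 25@-3.13 zpct [75. 80. 83.] depth xy [382.1 318.6] centroid [381.  318.9]
cup ctr [415.  162.3  70. ] sides 77@-1.57 77@-3.14 zpct [-2.  3. 72.] depth xy [411.1 171.2] centroid [410.9 164.8]
sqbody ctr [381.5 312.9  58. ] sides 48@-0.45 51@-2.03 zpct [24. 58. 63.] depth xy [379.3 305.7] centroid [380.3 308.3]
rbbody ctr [561.2 255.3  68. ] sides 50@-1.57 50@-3.13 zpct [68. 74. 81.] depth xy [554.8 247. ] centroid [559.2 251.8]
carton mid ctr [625.  -36.1  60. ] sides 127@-1.45 74@-3.03 zpct [54. 62. 69.] depth xy [631.3 -34.6] centroid [628.9 -35.2]
chute ((594.75048828125, -33.9443359375), (345.59063720703125, 130.71463012695312), 4.5557403564453125) 4325 6.099378955635515
```

View pics/ch0.png

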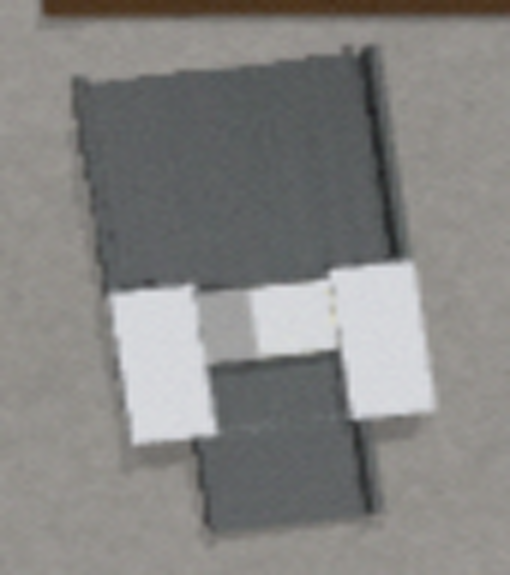

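The crop shows the slot corners at about (192,285), (330,270), (215,435), (352,418) in 6x/5x crop pixels. The carton's middle, with the grey band, is bare between the white lips, and its upper edge is near the uphill lip edge.

```bash
python3 - <<'E'
from m import *
f=np.load("top0.npz"); p,X=f["p"],f["X"]; C=cam("top"); g=p.max(2)
pr=[(192,285),(330,270),(215,435),(352,418)]; full=[(255+a/6,90+b/5) for a,b in pr]
P=np.array([ray(C,*q,z)[:2] for q,z in zip(full,(67,67,57,57))])
print("slot",P.round(1),"w",np.linalg.norm(P[0]-P[1]),np.linalg.norm(P[2]-P[3]),"L",np.linalg.norm((P[0]+P[1]-P[2]-P[3])/2))
up=(P[0]+P[1]-P[2]-P[3])/2; up/=np.linalg.norm(up); ce=P.mean(0); 
print("yaw",np.arctan2(up[1],up[0]),"origin",ce+14*up)
lat=np.array([-up[1],up[0]]); O=ce+14*up
for q in [(195,292),(330,280),(205,362),(340,350)]:
    w=ray(C,255+q[0]/6,90+q[1]/5,58)[:2]-O; print("carton corner chute",w@up,w@lat)
ends=[(78,78),(375,48),(210,540),(375,515)]
for q,z in zip(ends,(78,78,40,40)):
    w=ray(C,255+q[0]/6,90+q[1]/5,z)[:2]-O; print("end corner",w@up,w@lat)
# holders: grey dark relative
for n,b in dict(sq=(355,170,405,215),ob=(332,216,394,258),sr=(438,192,478,230),lr=(400,236,447,284)).items():
    sub=g[b[1]:b[3],b[0]:b[2]]
    t,m=cv2.threshold(sub,0,255,cv2.THRESH_BINARY_INV+cv2.THRESH_OTSU)
    for t in (45,50,55):
        m=(sub<t).astype(np.uint8); k,l,s,c=cv2.connectedComponentsWithStats(m); i=1+np.argmax(s[1:,4])
        ct=max(cv2.findContours((l==i).astype(np.uint8),0,2)[0],key=cv2.contourArea); r=cv2.minAreaRect(ct)
        w=ray(C,r[0][0]+b[0],r[0][1]+b[1],9); bp=np.array([ray(C,q[0]+b[0],q[1]+b[1],9)[:2] for q in cv2.boxPoints(r)]);e=bp[1]-bp[0];e2=bp[2]-bp[1]
        print(n,t,w.round(1),np.linalg.norm(e).round(),np.linalg.norm(e2).round(),"ang",np.arctan2(e[1],e[0]).round(2), np.arctan2(e2[1],e2[0]).round(2))
# side view
Cs=cam("side"); p=np.load("side0.npz")["p"]; cv2.imwrite("pics/s1.png",cv2.cvtColor(cv2.resize(p[220:370,160:360],None,fx=4,fy=4,interpolation=2),cv2.COLOR_RGB2BGR))
def proj(w):
    K,M,t,_=Cs; c=M.T@(np.array(w)-t); return K[0,2]+K[0,0]*c[0]/-c[2], K[1,2]-K[1,1]*c[1]/-c[2]
for w in [(562,256,96),(522.5,395.5,55),(381,318,78),(413,165,70)]: u,v=proj(w); print(w,((u-160)*4,(v-220)*4))
E
```

```text
slot [[655.   -3.4]
 [662.1 -58.2]
 [584.6 -12.4]
 [592.6 -67. ]] w 55.20607726817365 55.18803257782826 L 70.54278134412063
yaw 0.12685712058653562 origin [637.43913033 -33.49573481]
carton corner chute 19.56777731681829 26.454690246257066
carton corner chute 18.364519719267413 -27.796029403807417
carton corner chute -14.54187045131817 26.950242353270028
carton corner chute -15.761385186000162 -27.18495998049608
end corner 123.22567560124666 59.70575246486696
end corner 122.46437234176042 -58.57381757074043
end corner -97.79797184414613 35.560779740709705
end corner -94.38507109868833 -31.973666357907135
sq 45 [ 548.5 -233.8    9. ] 67.0 66.0 ang -0.32 -1.88
sq 50 [ 548.5 -234.     9. ] 68.0 67.0 ang -0.3 -1.86
sq 55 [ 548.9 -234.1    9. ] 69.0 67.0 ang -0.31 -1.87
ob 45 [ 442.7 -191.     9. ] 56.0 108.0 ang -0.1 -1.67
ob 50 [ 443.1 -191.2    9. ] 57.0 109.0 ang -0.11 -1.67
ob 55 [ 442.7 -191.3    9. ] 58.0 110.0 ang -0.11 -1.67
sr 45 [ 505.4 -426.4    9. ] 57.0 55.0 ang -1.57 3.11
sr 50 [ 505.4 -426.4    9. ] 57.0 55.0 ang -1.57 3.11
sr 55 [ 505.4 -426.4    9. ] 57.0 55.0 ang -1.57 3.11
lr 45 [ 384.8 -336.5    9. ] 76.0 77.0 ang -0.8 -2.37
lr 50 [ 384.8 -336.5    9. ] 76.0 77.0 ang -0.8 -2.37
lr 55 [ 386.  -337.8    9. ] 79.0 76.0 ang -1.57 3.11
(562, 256, 96) (np.float64(292.549329015108), np.float64(107.68244440934689))
(522.5, 395.5, 55) (np.float64(258.1494743983858), np.float64(358.1760004329226))
(381, 318, 78) (np.float64(578.4378378272597), np.float64(284.1540575259735))
(413, 165, 70) (np.float64(601.1886828336565), np.float64(100.08756002965447))
```

View pics/s1.png

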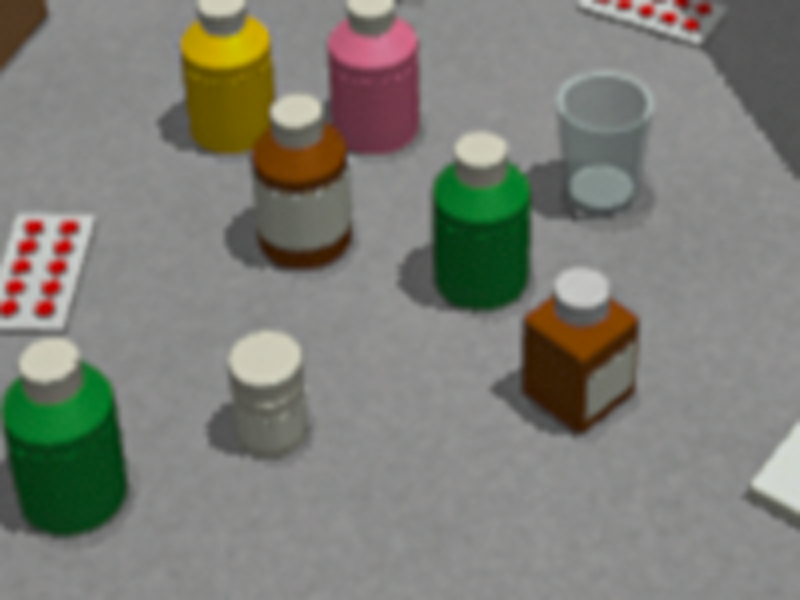

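The projected top-view positions land on the caps and rims in the side view: amber bottle (295,108), tub (267,356), square bottle (582,290), cup (603,100). The chute fit also checks out: slot 55 mm, length 70.5 mm, ends at 123 and -96. I'll start with the carton.

```bash
cat >> m.py <<'E'
def down(yaw,tilt=0):  # tool z down, x axis at yaw; tilt leans the tool about its x
    return R.from_euler('xyz',[np.pi,0,yaw])*R.from_rotvec([tilt,0,0])
def plan(targets,start=None):
    """targets: (TCP pos, Rotation). Prints the normalised shift and turn of each move, splitting long ones."""
    if start is None:
        s=state(); start=(np.array(s["eef_pos"]),R.from_euler('xyz',s["tcp_rot"])); print("at",start[0].round(1),s["tcp_rot"].round(3),"t",round(s["t"],2),"op",round(s["opening"],3),"grip",round(s["grip_force"],1),"F",s["ft_force"].round(1))
    p,r=start
    for P,Q in targets:
        P=np.array(P,float); d=r.inv().apply(P-p); a=(r.inv()*Q).magnitude()
        n=max(1,int(np.ceil(max(abs(d).max()/150,a/np.radians(68))-1e-3)))
        p0,r0=p,r; rv=(r0.inv()*Q).as_rotvec()
        for k in range(1,n+1):
            p1=p0+(P-p0)*k/n; r1=r0*R.from_rotvec(rv*k/n)
            d=r.inv().apply(p1-p)/150; t=(r.inv()*r1).as_rotvec()/(2*np.pi)
            rows=max(np.linalg.norm(d)*150/41.7,np.degrees(np.linalg.norm(t)*2*np.pi)/7.16)
            print(d.round(3).tolist(),t.round(4).tolist(),"rows>=%.1f"%rows,"-> ",p1.round(0)); p,r=p1,r1
def tcp(grasp,Q): return np.array(grasp)-171*Q.apply([0,0,1])
O=np.array([637.4,-33.5]); CY=0.127
def chute(x,y,h): # point h above floor along its normal
    a=.14; X=x-h*np.sin(a); Z=35+.141*x+h*np.cos(a)
    return np.array([O[0]+X*np.cos(CY)-y*np.sin(CY),O[1]+X*np.sin(CY)+y*np.cos(CY),Z])
E
python3 - <<'E'
from m import *
for s in(1,-1):
    Q=down(CY+np.pi/2,s*.14); print(Q.apply([0,1,0]),Q.apply([0,0,1]))
Q=down(CY+np.pi/2,.14)
if Q.apply([0,1,0])[2]<0: Q=down(CY+np.pi/2,-.14)
g=lambda x,h:(chute(x,0,h+171),Q)
a=g(4,110); plan([((400,-330,400),down(1.0)),(a[0],a[1]),g(4,29.5)])
E
```

```text
[ 0.98224113  0.12541965 -0.13954311] [-0.13841928 -0.01767437 -0.990216  ]
[0.98224113 0.12541965 0.13954311] [ 0.13841928  0.01767437 -0.990216  ]
at [ 159.4 -604.3  404.3] [-3.141 -0.     0.258] t 0.15 op 0.996 grip 0.0 F [ 0.9 -0.4  0.4]
[0.673, -0.453, 0.01] [-0.0, -0.0, -0.0394] rows>=2.9 ->  [ 240. -513.  403.]
[0.763, -0.275, 0.01] [-0.0, -0.0, -0.0394] rows>=2.9 ->  [ 320. -421.  401.]
[0.807, -0.079, 0.01] [-0.0, -0.0, -0.0394] rows>=2.9 ->  [ 400. -330.  400.]
[0.789, 0.028, 0.192] [-0.0071, 0.0026, -0.037] rows>=2.9 ->  [ 467. -233.  371.]
[0.759, 0.2, 0.209] [-0.0071, 0.0026, -0.037] rows>=2.9 ->  [ 535. -135.  343.]
[0.691, 0.359, 0.234] [-0.0071, 0.0026, -0.037] rows>=2.9 ->  [602. -38. 314.]
[0.0, 0.0, 0.537] [-0.0, 0.0, 0.0] rows>=1.9 ->  [614. -37. 234.]
```

Request:
arm_command:
  rows:
    - [[0.673,-0.453,0.01,0,0,-0.0394,1],[0.673,-0.453,0.01,0,0,-0.0394,1],[0.673,-0.453,0.01,0,0,-0.0394,1],[0.673,-0.453,0.01,0,0,-0.0394,1]]

```text
t: 0.48
eef_pos: [242.6, -508.9, 403.2]
tcp_rot: [-3.14, -0.001, 0.509]
ft_force: [0.5, -0.5, 0.8]
opening: 1.001
grip_force: 0.0
```

Request:
arm_command:
  rows:
    - [[0.763,-0.275,0.01,0,0,-0.0394,1],[0.763,-0.275,0.01,0,0,-0.0394,1],[0.763,-0.275,0.01,0,0,-0.0394,1],[0.763,-0.275,0.01,0,0,-0.0394,1]]

```text
t: 0.82
eef_pos: [322.6, -417.5, 401.7]
tcp_rot: [-3.141, -0.001, 0.757]
ft_force: [0.3, -0.6, 1.1]
opening: 0.999
grip_force: 0.0
```

Request:
arm_command:
  rows:
    - [[0.807,-0.079,0.01,0,0,-0.0394,1],[0.807,-0.079,0.01,0,0,-0.0394,1],[0.807,-0.079,0.01,0,0,-0.0394,1],[0.807,-0.079,0.01,0,0,-0.0394,1]]

```text
t: 1.15
eef_pos: [402.7, -326.4, 400.2]
tcp_rot: [-3.141, -0.001, 1.004]
ft_force: [-0.1, 0.4, 0.5]
opening: 0.999
grip_force: 0.0
```

Request:
arm_command:
  rows:
    - [[0.789,0.028,0.192,-0.0071,0.0026,-0.037,1],[0.789,0.028,0.192,-0.0071,0.0026,-0.037,1],[0.789,0.028,0.192,-0.0071,0.0026,-0.037,1],[0.789,0.028,0.192,-0.0071,0.0026,-0.037,1]]

```text
t: 1.48
eef_pos: [469.4, -228.9, 369.9]
tcp_rot: [3.097, -0.012, 1.237]
ft_force: [0.1, 0.2, -0.2]
opening: 0.997
grip_force: 0.0
```

Request:
arm_command:
  rows:
    - [[0.759,0.2,0.209,-0.0071,0.0026,-0.037,1],[0.759,0.2,0.209,-0.0071,0.0026,-0.037,1],[0.759,0.2,0.209,-0.0071,0.0026,-0.037,1],[0.759,0.2,0.209,-0.0071,0.0026,-0.037,1]]

```text
t: 1.82
eef_pos: [537.0, -131.9, 341.2]
tcp_rot: [3.049, -0.012, 1.469]
ft_force: [-0.7, -0.5, 0.6]
opening: 0.998
grip_force: 0.0
```

Request:
arm_command:
  rows:
    - [[0.691,0.359,0.234,-0.0071,0.0026,-0.037,1],[0.691,0.359,0.234,-0.0071,0.0026,-0.037,1],[0.691,0.359,0.234,-0.0071,0.0026,-0.037,1],[0.691,0.359,0.234,-0.0071,0.0026,-0.037,1],[0.691,0.359,0.234,-0.0071,0.0026,-0.037,1]]

```text
t: 2.23
eef_pos: [602.9, -37.2, 313.1]
tcp_rot: [3.003, -0.0, 1.7]
ft_force: [-1.2, -0.3, -0.2]
opening: 0.998
grip_force: 0.0
```

```bash
python3 - <<'E'
from m import *
Q=down(CY+np.pi/2,-.14)
print(Q.apply([0,1,0]))
plan([(chute(4,0,280),Q),(chute(4,0,200.5),Q)])
C,p,d=shot("wrist","pics/w1.png"); np.savez("w1.npz",p=p,d=d,X=cloud(C,d))
K,M,t,_=C
for x in(-50,22):
  for y in(-27,27):
    c=M.T@(chute(x,y,29)-t); print(x,y,K[0,2]+K[0,0]*c[0]/-c[2],K[1,2]-K[1,1]*c[1]/-c[2])
E
```

```text
[0.98224113 0.12541965 0.13954311]
at [602.9 -37.2 313.1] [ 3.003 -0.     1.7  ] t 2.23 op 0.998 grip 0.0 F [-1.2 -0.3 -0.2]
[-0.005, -0.003, 0.001] [-0.0003, -0.0001, 0.0004] rows>=0.0 ->  [603. -38. 313.]
[0.0, -0.0, 0.53] [-0.0, 0.0, 0.0] rows>=1.9 ->  [614. -37. 234.]
-50 -27 209.8856731679233 256.18173715060954
-50 27 205.25494401917587 187.13759188495337
22 -27 305.43385226213843 256.2969912990749
22 27 307.0627636163356 187.2337137417783
```

View pics/w1.png

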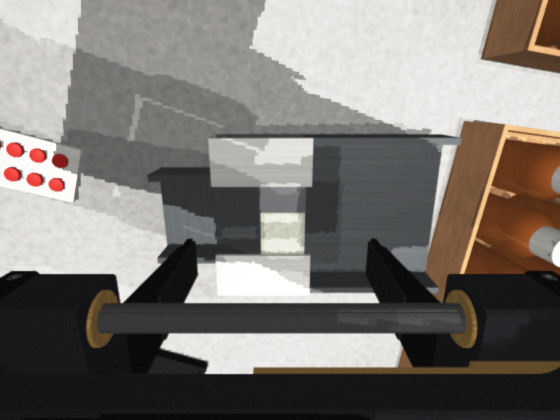

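The wrist view has the slot's lip edges at columns 212–311 and rows 187/255, and the carton's middle at columns 261–304. The carton is centred at x≈4 in my chute frame, as planned. The fingers straddle it, so I'll descend and grip.

Request:
arm_command:
  rows:
    - [[0,0,0.25,0,0,0,1],[0,0,0.4,0,0,0,1],[0,0,0.5,0,0,0,1],[0,0,0.53,0,0,0,1],[0,0,0.53,0,0,0,1],[0,0,0.53,0,0,0,1]]

```text
t: 2.78
eef_pos: [613.3, -37.4, 236.1]
tcp_rot: [3.001, 0.0, 1.698]
ft_force: [0.1, -0.3, 0.0]
opening: 0.997
grip_force: 0.0
```

Request:
arm_command:
  rows:
    - [[0,0,0,0,0,0,-1],[0,0,0,0,0,0,-1],[0,0,0,0,0,0,-1],[0,0,0,0,0,0,-1],[0,0,0,0,0,0,-1],[0,0,0,0,0,0,-1],[0,0,0,0,0,0,-1],[0,0,0,0,0,0,-1],[0,0,0,0,0,0,-1],[0,0,0,0,0,0,-1]]

```text
t: 3.62
eef_pos: [613.4, -36.4, 235.2]
tcp_rot: [3.002, -0.0, 1.699]
ft_force: [0.1, 0.5, -0.6]
opening: 0.355
grip_force: 5.8
```

Request:
arm_command:
  rows:
    - [[0,0,0,0,0,0,-1],[0,0,0,0,0,0,-1],[0,0,0,0,0,0,-1],[0,0.05,0,0,0,0,-1],[0,0.1,0,0,0,0,-1],[0,0.15,0,0,0,0,-1],[0,0.2,0,0,0,0,-1],[0,0.27,0,0,0,0,-1],[0,0.32,0,0,0,0,-1],[0,0.38,0,0,0,0,-1]]

```text
t: 4.45
eef_pos: [669.9, -29.1, 243.2]
tcp_rot: [3.003, -0.0, 1.699]
ft_force: [-2.5, -0.1, 0.2]
opening: 0.353
grip_force: 30.0
```

Request:
arm_command:
  rows:
    - [[0,0,0,0,0,0,-1],[0,0,0,0,0,0,-1],[0,0,0,0,0,0,-1],[0,0,0,0,0,0,-1],[0,0,0,0,0,0,-1]]

```text
t: 4.87
eef_pos: [669.1, -29.2, 243.1]
tcp_rot: [3.002, -0.0, 1.699]
ft_force: [1.0, 0.6, 0.1]
opening: 0.36
grip_force: 30.0
```

```bash
python3 - <<'E'
from m import *
plan([])
C,p,d=shot("top","pics/t2.png"); cv2.imwrite("pics/t2c.png",cv2.cvtColor(cv2.resize(p[60:240,220:420],None,fx=3,fy=3),cv2.COLOR_RGB2BGR))
E
```

```text
at [669.1 -29.2 243.1] [ 3.002 -0.     1.699] t 4.87 op 0.36 grip 30.0 F [1.  0.6 0.1]
```

View pics/t2c.png

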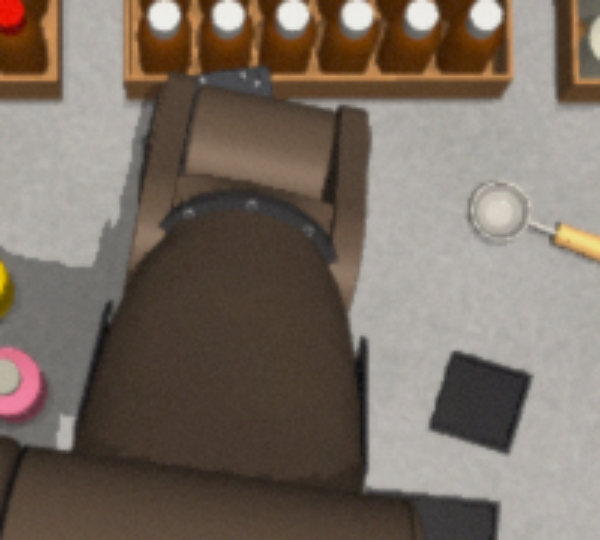

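The arm hides the carton in the top view. The opening is 34 mm at 30 N grip after a 57 mm slide, so it is held at about x=58. Now I'll lift it.

```bash
python3 - <<'E'
from m import *
s=state(); Q0=R.from_euler('xyz',s["tcp_rot"]); p=np.array(s["eef_pos"])-105*Q0.apply([0,0,1])
Q=down(-.105+np.pi/2)
plan([(p,Q0),((442.8,-191.2,325),Q),((442.8,-191.2,225),Q)])
E
```

```text
at [669.1 -29.2 243.2] [ 3.002 -0.     1.699] t 4.92 op 0.358 grip 30.0 F [-0.4  0.8  1.2]
[0.0, -0.0, -0.7] [0.0, 0.0, 0.0] rows>=2.5 ->  [655. -31. 347.]
[-0.439, -0.771, -0.034] [0.011, -0.0013, 0.0185] rows>=3.2 ->  [ 549. -111.  336.]
[-0.526, -0.715, 0.022] [0.011, -0.0013, 0.0185] rows>=3.2 ->  [ 443. -191.  325.]
[0.0, -0.0, 0.667] [0.0, 0.0, 0.0] rows>=2.4 ->  [ 443. -191.  225.]
```

Request:
arm_command:
  rows:
    - [[0,0,-0.06,0,0,0,-1],[0,0,-0.15,0,0,0,-1],[0,0,-0.3,0,0,0,-1],[0,0,-0.45,0,0,0,-1],[0,0,-0.58,0,0,0,-1],[0,0,-0.67,0,0,0,-1],[0,0,-0.7,0,0,0,-1],[0,0,-0.7,0,0,0,-1]]

```text
t: 5.58
eef_pos: [654.6, -31.1, 348.7]
tcp_rot: [3.0, 0.0, 1.699]
ft_force: [0.8, 1.1, -0.2]
opening: 0.357
grip_force: 30.0
```

Request:
arm_command:
  rows:
    - [[-0.05,-0.1,0,0.001,0,0.002,-1],[-0.15,-0.25,-0.01,0.004,0,0.006,-1],[-0.26,-0.45,-0.02,0.007,-0.001,0.011,-1],[-0.36,-0.63,-0.03,0.009,-0.001,0.015,-1],[-0.439,-0.771,-0.034,0.011,-0.0013,0.0185,-1]]

```text
t: 6.0
eef_pos: [547.2, -111.9, 334.8]
tcp_rot: [3.075, -0.005, 1.581]
ft_force: [0.9, 0.1, -0.2]
opening: 0.353
grip_force: 30.0
```

Request:
arm_command:
  rows:
    - [[-0.13,-0.18,0,0.003,0,0.005,-1],[-0.27,-0.36,0.01,0.006,-0.001,0.01,-1],[-0.4,-0.54,0.01,0.009,-0.001,0.014,-1],[-0.48,-0.66,0.02,0.01,-0.001,0.017,-1],[-0.526,-0.715,0.022,0.011,-0.0013,0.0185,-1],[-0.526,-0.715,0.022,0.011,-0.0013,0.0185,-1]]

```text
t: 6.5
eef_pos: [442.1, -192.2, 324.3]
tcp_rot: [-3.14, -0.001, 1.464]
ft_force: [0.9, 0.2, -0.0]
opening: 0.356
grip_force: 30.0
```

```bash
python3 - <<'E'
from m import *
Q=down(-.105+np.pi/2)
plan([((442.8,-191.2,225),Q),((442.8,-191.2,206.5),Q)])
C,p,d=shot("side","pics/s2.png"); cv2.imwrite("pics/s2c.png",cv2.cvtColor(cv2.resize(p[60:260,240:440],None,fx=3,fy=3),cv2.COLOR_RGB2BGR))
E
```

```text
at [ 442.1 -192.2  324.3] [-3.140e+00 -1.000e-03  1.464e+00] t 6.5 op 0.356 grip 30.0 F [ 0.9  0.2 -0. ]
[0.007, 0.005, 0.662] [-0.0002, -0.0001, -0.0003] rows>=2.4 ->  [ 443. -191.  225.]
[0.0, -0.0, 0.123] [0.0, 0.0, 0.0] rows>=0.4 ->  [ 443. -191.  206.]
```

View pics/s2c.png

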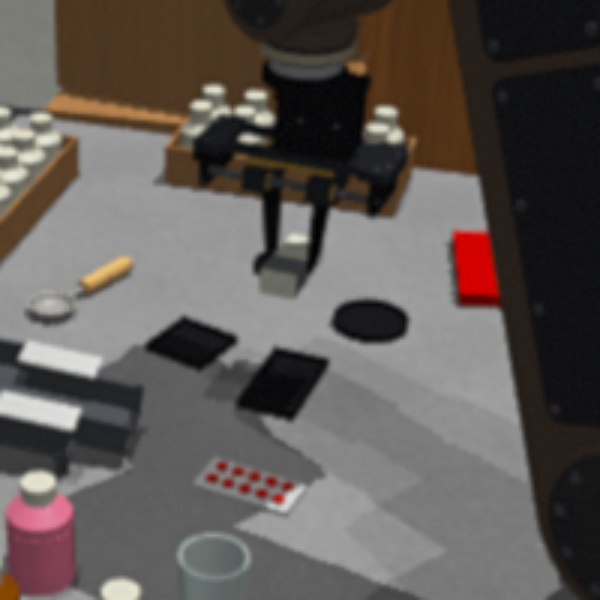

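The carton is held level between the fingers, at about (290,265) in the crop, and the chute is empty. I'll lower it and release.

Request:
arm_command:
  rows:
    - [[0.007,0.005,0.15,0,0,0,-1],[0.007,0.005,0.35,0,0,0,-1],[0.007,0.005,0.52,0,0,0,-1],[0.007,0.005,0.62,0,0,0,-1],[0.007,0.005,0.7,0,0,0,-1],[0.007,0.005,0.74,0,0,0,-1],[0.007,0.005,0.77,0,0,0,-1],[0.007,0.005,0.785,0,0,0,-1],[0.007,0.005,0.785,0,0,0,-1],[0.007,0.005,0.785,0,0,0,-1]]

```text
t: 7.38
eef_pos: [444.4, -190.2, 207.7]
tcp_rot: [3.14, 0.0, 1.466]
ft_force: [-0.9, 0.0, -0.6]
opening: 0.36
grip_force: 30.0
```

```bash
python3 - <<'E'
from m import *
Q=down(-.105+np.pi/2)
plan([((442.8,-191.2,206),Q)])
E
```

```text
at [ 444.4 -190.2  207.7] [3.14  0.    1.466] t 7.38 op 0.36 grip 30.0 F [-0.9  0.  -0.6]
[-0.008, -0.01, 0.011] [0.0003, 0.0, 0.0001] rows>=0.1 ->  [ 443. -191.  206.]
```

Request:
arm_command:
  rows:
    - [[-0.008,-0.01,0.005,0,0,0,-1],[-0.008,-0.01,0.01,0,0,0,-1],[-0.008,-0.01,0.016,0,0,0,-1],[-0.008,-0.01,0.016,0,0,0,-1]]

```text
t: 7.72
eef_pos: [442.4, -191.4, 206.1]
tcp_rot: [3.14, 0.0, 1.466]
ft_force: [-2.4, 1.8, 18.7]
opening: 0.356
grip_force: 30.0
```

Request:
arm_command:
  rows:
    - [[0,0,0,0,0,0,0],[0,0,0,0,0,0,0],[0,0,0,0,0,0,0],[0,0,0,0,0,0,0],[0,0,0,0,0,0,0],[0,0,-0.1,0,0,0,0],[0,0,-0.3,0,0,0,1],[0,0,-0.6,0,0,0,1],[0,0,-0.85,0,0,0,1],[0,0,-1,0,0,0,1]]

```text
t: 8.55
eef_pos: [442.4, -191.2, 358.5]
tcp_rot: [3.138, 0.001, 1.466]
ft_force: [1.1, 0.2, 0.2]
opening: 0.727
grip_force: 0.0
```

```bash
python3 - <<'E'
from m import *
plan([])
C,p,d=shot("wrist","pics/w2.png"); np.savez("w2.npz",p=p,d=d,X=cloud(C,d))
K,M,t,_=C
def proj(w): c=M.T@(np.array(w)-t); return (K[0,2]+K[0,0]*c[0]/-c[2]).round(1),(K[1,2]-K[1,1]*c[1]/-c[2]).round(1)
print("holder ctr",proj((442.8,-191.2,10)),"carton top exp",proj((442.8,-191.2,26)))
E
```

```text
at [ 442.4 -191.2  358.5] [3.138e+00 1.000e-03 1.466e+00] t 8.55 op 0.727 grip 0.0 F [1.1 0.2 0.2]
holder ctr (np.float64(280.6), np.float64(188.9)) carton top exp (np.float64(280.7), np.float64(193.0))
```

View pics/w2.png

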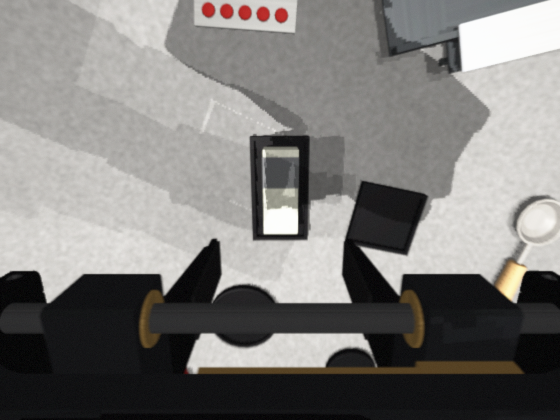

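The carton lies inside the oblong holder, carton columns 263–299 and rows 147–235 within the tray at 251–309 and 135–240, so it's centred and flat. Next is the round bottle, closing along a 45° axis clear of the decoys.

```bash
python3 - <<'E'
from m import *
Cs=cam("side")
for n,q,z in [("tub",(267,356),55),("rb",(296,108),96),("sq",(582,287),78),("cup",(604,101),70)]: print(n,ray(Cs,160+q[0]/4,220+q[1]/4,z).round(1))
Cw=cam("wrist"); f=np.load("w2.npz"); g=f["p"].max(2); m=np.zeros(g.shape,np.uint8); m[170:260,335:435]=(g<45)[170:260,335:435]
r=cv2.minAreaRect(max(cv2.findContours(m,0,2)[0],key=cv2.contourArea)); w=ray(Cw,*r[0],9); e=np.array([ray(Cw,*q,9)[:2] for q in cv2.boxPoints(r)]); d=e[1]-e[0]
print("sq holder",w.round(1),np.linalg.norm(d),np.linalg.norm(e[2]-e[1]),np.arctan2(d[1],d[0]))
# square bottle yaw: body edges in the top picture around cap
p=np.load("top0.npz")["p"]; cv2.imwrite("pics/sq.png",cv2.cvtColor(cv2.resize(p[240:290,128:178],None,fx=10,fy=10,interpolation=2),cv2.COLOR_RGB2BGR))
Q=down(2.356)
plan([((480,40,345),down(1.9)),((562,256,345),Q),((562,256,221),Q)])
E
```

```text
tub [518.9 392.8  55. ]
rb [560.1 255.6  96. ]
sq [378.7 319.3  78. ]
cup [411.3 165.3  70. ]
sq holder [ 548.8 -245.7    9. ] 91.93123787890224 70.6513544719609 1.2700618321671797
at [ 442.7 -191.4  361. ] [3.134e+00 3.000e-03 1.466e+00] t 8.6 op 0.767 grip 0.0 F [ 1.1 -0.6  3.7]
[0.78, 0.043, 0.051] [0.0006, 0.0004, -0.0345] rows>=2.8 ->  [461. -76. 353.]
[0.753, 0.21, 0.053] [0.0006, 0.0004, -0.0345] rows>=2.8 ->  [480.  40. 345.]
[0.593, 0.491, 0.0] [-0.0, 0.0, -0.0363] rows>=2.8 ->  [521. 148. 345.]
[0.467, 0.613, 0.0] [-0.0, 0.0, -0.0363] rows>=2.8 ->  [562. 256. 345.]
[-0.0, -0.0, 0.827] [0.0, -0.0, 0.0] rows>=3.0 ->  [562. 256. 221.]
```

View pics/sq.png

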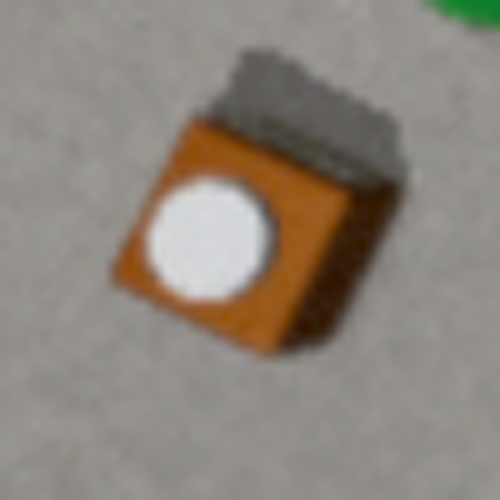

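The square bottle's top corners are at crop (200,122), (352,188), (275,355), (115,275), so its sides lie at about -24°/66°. Side and top positions agree within 3 mm. I'll move to the round bottle.

Request:
arm_command:
  rows:
    - [[0.78,0.043,0.051,0,0,-0.0345,1],[0.78,0.043,0.051,0,0,-0.0345,1],[0.78,0.043,0.051,0,0,-0.0345,1],[0.78,0.043,0.051,0,0,-0.0345,1]]

```text
t: 8.93
eef_pos: [460.9, -71.5, 346.6]
tcp_rot: [-3.141, -0.001, 1.687]
ft_force: [0.0, -0.2, 0.2]
opening: 0.989
grip_force: 0.0
```

Request:
arm_command:
  rows:
    - [[0.753,0.21,0.053,0,0,-0.0345,1],[0.753,0.21,0.053,0,0,-0.0345,1],[0.753,0.21,0.053,0,0,-0.0345,1],[0.753,0.21,0.053,0,0,-0.0345,1]]

```text
t: 9.27
eef_pos: [480.0, 44.0, 338.6]
tcp_rot: [3.141, -0.001, 1.903]
ft_force: [-0.2, -0.6, -0.1]
opening: 1.002
grip_force: 0.0
```

Request:
arm_command:
  rows:
    - [[0.593,0.491,0,0,0,-0.0363,1],[0.593,0.491,0,0,0,-0.0363,1],[0.593,0.491,0,0,0,-0.0363,1],[0.593,0.491,0,0,0,-0.0363,1]]

```text
t: 9.6
eef_pos: [522.1, 151.4, 338.9]
tcp_rot: [3.14, 0.0, 2.131]
ft_force: [-0.9, -0.5, 0.3]
opening: 0.997
grip_force: 0.0
```

Request:
arm_command:
  rows:
    - [[0.467,0.613,0,0,0,-0.0363,1],[0.467,0.613,0,0,0,-0.0363,1],[0.467,0.613,0,0,0,-0.0363,1],[0.467,0.613,0,0,0,-0.0363,1],[0.467,0.613,0,0,0,-0.0363,1],[0.467,0.613,0,0,0,-0.0363,1]]

```text
t: 10.1
eef_pos: [561.5, 255.1, 338.7]
tcp_rot: [-3.141, 0.0, 2.355]
ft_force: [-0.5, -0.6, 1.0]
opening: 0.999
grip_force: 0.0
```

```bash
python3 - <<'E'
from m import *
Q=down(2.356)
plan([((561,256,221),Q)])
C,p,d=shot("wrist","pics/w3.png")
K,M,t,_=C
def proj(w): c=M.T@(np.array(w)-t); return (K[0,2]+K[0,0]*c[0]/-c[2]).round(1),(K[1,2]-K[1,1]*c[1]/-c[2]).round(1)
print("cap exp",proj((561,256,96)),"tub",proj((521,394.3,55)),"cup",proj((412,165,70)))
E
```

```text
at [561.5 255.1 338.7] [-3.141  0.     2.355] t 10.1 op 0.999 grip 0.0 F [-0.5 -0.6  1. ]
[0.007, 0.002, 0.785] [-0.0001, 0.0, -0.0001] rows>=2.8 ->  [561. 256. 221.]
cap exp (np.float64(281.7), np.float64(224.3)) tub (np.float64(377.8), np.float64(39.5)) cup (np.float64(55.5), np.float64(161.6))
```

View pics/w3.png

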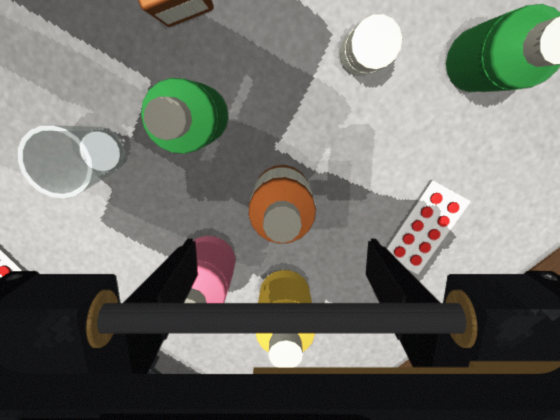

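The bottle's cap is at (282,223) against the expected (282,224), and the decoys are clear of both finger paths. I'll descend, grip and lift.

Request:
arm_command:
  rows:
    - [[0.007,0.002,0.2,0,0,0,1],[0.007,0.002,0.4,0,0,0,1],[0.007,0.002,0.6,0,0,0,1],[0.007,0.002,0.72,0,0,0,1],[0.007,0.002,0.785,0,0,0,1],[0.007,0.002,0.785,0,0,0,1]]

```text
t: 10.65
eef_pos: [561.0, 255.9, 220.0]
tcp_rot: [-3.139, -0.001, 2.354]
ft_force: [-1.1, 0.7, 0.8]
opening: 1.001
grip_force: 0.0
```

Request:
arm_command:
  rows:
    - [[0,0,0,0,0,0,-1],[0,0,0,0,0,0,-1],[0,0,0,0,0,0,-1],[0,0,0,0,0,0,-1],[0,0,0,0,0,0,-1],[0,0,0,0,0,0,-1],[0,0,0,0,0,0,-1],[0,0,0,0,0,0,-1],[0,0,0,0,0,0,-1],[0,0,0,0,0,0,-1]]

```text
t: 11.48
eef_pos: [561.1, 257.2, 221.9]
tcp_rot: [3.141, 0.0, 2.356]
ft_force: [-1.7, -1.5, 4.6]
opening: 0.564
grip_force: 30.0
```

```bash
python3 - <<'E'
from m import *
s=state();p=np.array(s["eef_pos"]);Q0=R.from_euler('xyz',s["tcp_rot"])
H=(385.3,-337)
plan([(p+[0,0,130],Q0),((540,0,350),down(1.7)),((*H,350),down(.9)),((*H,240),down(.9))])
E
```

```text
at [561.1 257.2 221.9] [3.141 0.    2.356] t 11.48 op 0.564 grip 30.0 F [-1.7 -1.5  4.6]
[-0.0, 0.0, -0.867] [0.0, 0.0, 0.0] rows>=3.1 ->  [561. 257. 352.]
[-0.556, -0.656, 0.006] [0.0, 0.0, 0.0522] rows>=3.1 ->  [551. 129. 351.]
[-0.738, -0.442, 0.006] [0.0, 0.0, 0.0522] rows>=3.1 ->  [540.   0. 350.]
[-0.698, -0.437, -0.0] [-0.0, -0.0, 0.0424] rows>=3.0 ->  [ 488. -112.  350.]
[-0.789, -0.238, -0.0] [-0.0, -0.0, 0.0424] rows>=3.0 ->  [ 437. -225.  350.]
[-0.824, -0.022, -0.0] [-0.0, -0.0, 0.0424] rows>=3.0 ->  [ 385. -337.  350.]
[-0.0, -0.0, 0.733] [0.0, 0.0, -0.0] rows>=2.6 ->  [ 385. -337.  240.]
```

Request:
arm_command:
  rows:
    - [[0,0,-0.06,0,0,0,-1],[0,0,-0.2,0,0,0,-1],[0,0,-0.4,0,0,0,-1],[0,0,-0.6,0,0,0,-1],[0,0,-0.78,0,0,0,-1],[0,0,-0.867,0,0,0,-1],[0,0,-0.867,0,0,0,-1]]

```text
t: 12.07
eef_pos: [561.2, 257.3, 355.2]
tcp_rot: [3.136, 0.003, 2.356]
ft_force: [0.0, 0.2, -2.3]
opening: 0.563
grip_force: 30.0
```

Request:
arm_command:
  rows:
    - [[-0.06,-0.07,0,0,0,0.005,-1],[-0.19,-0.22,0,0,0,0.017,-1],[-0.32,-0.37,0,0,0,0.03,-1],[-0.44,-0.52,0,0,0,0.041,-1],[-0.556,-0.656,0.006,0,0,0.0522,-1]]

```text
t: 12.48
eef_pos: [549.7, 126.6, 349.2]
tcp_rot: [-3.14, -0.0, 2.023]
ft_force: [1.3, 0.6, -2.1]
opening: 0.563
grip_force: 30.0
```

Request:
arm_command:
  rows:
    - [[-0.15,-0.09,0,0,0,0.011,-1],[-0.3,-0.18,0,0,0,0.021,-1],[-0.44,-0.27,0,0,0,0.031,-1],[-0.59,-0.35,0,0,0,0.042,-1],[-0.738,-0.442,0.006,0,0,0.0522,-1]]

```text
t: 12.9
eef_pos: [539.2, -1.7, 348.4]
tcp_rot: [-3.14, -0.0, 1.695]
ft_force: [-0.2, 0.1, -1.0]
opening: 0.56
grip_force: 30.0
```

Request:
arm_command:
  rows:
    - [[-0.14,-0.09,0,0,0,0.009,-1],[-0.28,-0.17,0,0,0,0.017,-1],[-0.42,-0.26,0,0,0,0.025,-1],[-0.56,-0.35,0,0,0,0.034,-1],[-0.698,-0.437,0,0,0,0.0424,-1]]

```text
t: 13.32
eef_pos: [487.0, -113.7, 348.3]
tcp_rot: [-3.14, -0.001, 1.429]
ft_force: [0.4, -0.4, -1.2]
opening: 0.567
grip_force: 30.0
```

Request:
arm_command:
  rows:
    - [[-0.16,-0.05,0,0,0,0.009,-1],[-0.32,-0.1,0,0,0,0.017,-1],[-0.47,-0.14,0,0,0,0.025,-1],[-0.63,-0.19,0,0,0,0.034,-1],[-0.789,-0.238,0,0,0,0.0424,-1]]

```text
t: 13.73
eef_pos: [435.4, -225.8, 348.3]
tcp_rot: [-3.14, -0.001, 1.163]
ft_force: [0.5, 0.4, -1.8]
opening: 0.563
grip_force: 30.0
```

Request:
arm_command:
  rows:
    - [[-0.16,0,0,0,0,0.009,-1],[-0.33,-0.01,0,0,0,0.017,-1],[-0.49,-0.01,0,0,0,0.025,-1],[-0.63,-0.02,0,0,0,0.033,-1],[-0.75,-0.02,0,0,0,0.039,-1],[-0.824,-0.022,0,0,0,0.0424,-1],[-0.824,-0.022,0,0,0,0.0424,-1]]

```text
t: 14.32
eef_pos: [384.0, -338.5, 348.6]
tcp_rot: [-3.141, -0.001, 0.897]
ft_force: [0.1, 0.8, -2.0]
opening: 0.563
grip_force: 30.0
```

```bash
python3 - <<'E'
from m import *
H=(385.3,-337)
plan([((*H,226),down(.9))])
C,p,d=shot("top","pics/t3.png")
g=p.max(2); cv2.imwrite("pics/t3c.png",cv2.cvtColor(cv2.resize(p[170:310,320:500],None,fx=4,fy=4),cv2.COLOR_RGB2BGR))
E
```

```text
at [ 384.  -338.5  348.6] [-3.141e+00 -1.000e-03  8.970e-01] t 14.32 op 0.563 grip 30.0 F [ 0.1  0.8 -2. ]
[0.013, 0.001, 0.817] [-0.0002, -0.0001, -0.0005] rows>=2.9 ->  [ 385. -337.  226.]
```

View pics/t3c.png

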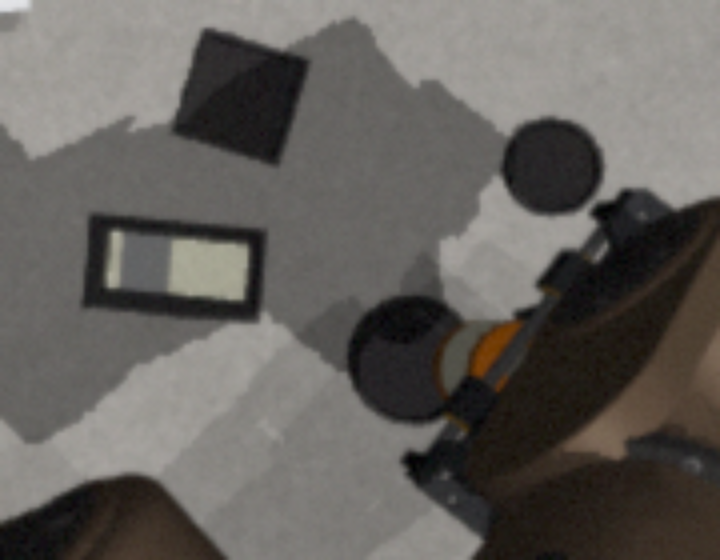

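The bottle hangs upright over the large holder (crop centre about (412,360)), and the carton is centred in its tray. The small holder is fully lit at (553,166). I'll lower the bottle.

Request:
arm_command:
  rows:
    - [[0.013,0.001,0.15,0,0,0,-1],[0.013,0.001,0.35,0,0,0,-1],[0.013,0.001,0.5,0,0,0,-1],[0.013,0.001,0.62,0,0,0,-1],[0.013,0.001,0.7,0,0,0,-1],[0.013,0.001,0.76,0,0,0,-1],[0.013,0.001,0.79,0,0,0,-1],[0.013,0.001,0.805,0,0,0,-1],[0.013,0.001,0.815,0,0,0,-1],[0.013,0.001,0.815,0,0,0,-1]]

```text
t: 15.2
eef_pos: [386.7, -335.5, 227.7]
tcp_rot: [3.14, -0.0, 0.901]
ft_force: [0.3, 0.6, -1.5]
opening: 0.564
grip_force: 30.0
```

```bash
python3 - <<'E'
from m import *
plan([((385.3,-337,226),down(.9))])
C=cam("top"); g=cv2.imread("pics/t3.png").max(2)
for n,b in dict(sr=(438,192,478,230),sq=(355,170,405,215)).items():
    for T in(55,65,75):
        m=np.zeros(g.shape,np.uint8); m[b[1]:b[3],b[0]:b[2]]=(g<T)[b[1]:b[3],b[0]:b[2]]
        ct=max(cv2.findContours(m,0,2)[0],key=cv2.contourArea); c,r=cv2.minEnclosingCircle(ct); k=cv2.moments(ct); q=(k['m10']/k['m00'],k['m01']/k['m00']); print(n,T,ray(C,*q,9).round(1),cv2.contourArea(ct),[ray(C,*x,9)[:2].round(0).tolist() for x in cv2.boxPoints(cv2.minAreaRect(ct))])
E
```

```text
at [ 386.7 -335.5  227.7] [ 3.14  -0.     0.901] t 15.2 op 0.564 grip 30.0 F [ 0.3  0.6 -1.5]
[-0.014, -0.001, 0.011] [0.0002, -0.0001, 0.0002] rows>=0.1 ->  [ 385. -337.  226.]
sr 55 [ 504.8 -426.3    9. ] 405.5 [[506.0, -385.0], [545.0, -426.0], [504.0, -466.0], [464.0, -425.0]]
sr 65 [ 505.  -426.2    9. ] 424.0 [[533.0, -396.0], [533.0, -456.0], [478.0, -454.0], [478.0, -395.0]]
sr 75 [ 504.9 -426.4    9. ] 437.5 [[506.0, -385.0], [546.0, -428.0], [504.0, -469.0], [463.0, -426.0]]
sq 55 [ 548.5 -234.7    9. ] 691.0 [[526.0, -192.0], [591.0, -212.0], [571.0, -277.0], [506.0, -257.0]]
sq 65 [ 548.5 -234.7    9. ] 717.0 [[526.0, -191.0], [593.0, -213.0], [572.0, -279.0], [505.0, -257.0]]
sq 75 [ 548.5 -234.6    9. ] 730.0 [[526.0, -190.0], [593.0, -212.0], [572.0, -279.0], [505.0, -257.0]]
```

Request:
arm_command:
  rows:
    - [[-0.014,0,0.005,0,0,0,-1],[-0.014,0,0.01,0,0,0,-1],[-0.014,0,0.013,0,0,0,-1],[-0.014,0,0.013,0,0,0,-1],[-0.014,0,0.013,0,0,0,-1]]

```text
t: 15.62
eef_pos: [385.3, -337.3, 225.9]
tcp_rot: [3.14, -0.0, 0.901]
ft_force: [-1.2, -0.5, 4.6]
opening: 0.566
grip_force: 30.0
```

Request:
arm_command:
  rows:
    - [[0,0,0,0,0,0,0.6],[0,0,0,0,0,0,0.6],[0,0,0,0,0,0,0.6],[0,0,0,0,0,0,0.6],[0,0,0,0,0,0,0.6],[0,0,-0.1,0,0,0,0.6],[0,0,-0.3,0,0,0,1],[0,0,-0.5,0,0,0,1],[0,0,-0.7,0,0,0,1],[0,0,-0.85,0,0,0,1]]

```text
t: 16.45
eef_pos: [385.2, -337.1, 355.2]
tcp_rot: [3.14, -0.0, 0.901]
ft_force: [-0.6, 0.2, -0.6]
opening: 0.984
grip_force: 0.0
```

```bash
python3 - <<'E'
from m import *
Q=down(2.2)
plan([((540,0,340),down(1.6)),((521,394,340),Q),((521,394,216),Q)])
C,p,d=shot("wrist","pics/w4.png"); np.savez("w4.npz",p=p,d=d)
hsv=cv2.cvtColor(p,cv2.COLOR_RGB2HSV); g=p.max(2)
K,M,t,_=C
def proj(w): c=M.T@(np.array(w)-t); return (K[0,2]+K[0,0]*c[0]/-c[2]).round(1),(K[1,2]-K[1,1]*c[1]/-c[2]).round(1)
print("cap exp",proj((385.3,-337,100)),"holder",proj((385.3,-337,10)))
E
```

```text
at [ 385.2 -337.1  355.2] [ 3.14  -0.     0.901] t 16.45 op 0.984 grip 0.0 F [-0.6  0.2 -0.6]
[0.801, -0.196, 0.034] [0.0001, 0.0, -0.0371] rows>=3.0 ->  [ 437. -225.  350.]
[0.824, -0.005, 0.034] [0.0001, 0.0, -0.0371] rows>=3.0 ->  [ 488. -112.  345.]
[0.803, 0.185, 0.034] [0.0001, 0.0, -0.0371] rows>=3.0 ->  [540.   0. 340.]
[0.876, -0.017, -0.0] [0.0, 0.0, -0.0318] rows>=3.2 ->  [534. 131. 340.]
[0.862, 0.158, 0.0] [0.0, 0.0, -0.0318] rows>=3.2 ->  [527. 263. 340.]
[0.814, 0.326, 0.0] [0.0, 0.0, -0.0318] rows>=3.2 ->  [521. 394. 340.]
[0.0, -0.0, 0.827] [0.0, 0.0, 0.0] rows>=3.0 ->  [521. 394. 216.]
cap exp (np.float64(281.5), np.float64(219.6)) holder (np.float64(281.3), np.float64(190.1))
```

View pics/w4.png

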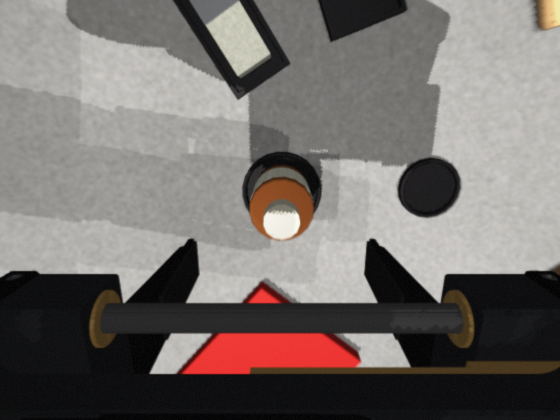

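The bottle stands upright in the large holder: cap at (282,222), ring centred at (282,187). The tub is next. I'll use yaw 1.4 so the fingers stay away from the green bottle.

```bash
python3 - <<'E'
from m import *
Q=down(1.4)
plan([((540,0,340),down(1.2)),((521,394,340),Q),((521,394,218),Q)])
E
```

```text
at [ 385.5 -337.4  358.5] [3.135e+00 1.000e-03 9.010e-01] t 16.5 op 0.996 grip 0.0 F [-0.2 -1.2  3.9]
[0.801, -0.197, 0.039] [0.0004, 0.0001, -0.0159] rows>=3.0 ->  [ 437. -225.  352.]
[0.817, -0.116, 0.04] [0.0004, 0.0001, -0.0159] rows>=3.0 ->  [ 489. -112.  346.]
[0.824, -0.034, 0.041] [0.0004, 0.0001, -0.0159] rows>=3.0 ->  [540.   0. 340.]
[0.801, -0.357, -0.0] [-0.0, 0.0, -0.0106] rows>=3.2 ->  [534. 131. 340.]
[0.823, -0.302, -0.0] [-0.0, 0.0, -0.0106] rows>=3.2 ->  [527. 263. 340.]
[0.841, -0.247, -0.0] [-0.0, 0.0, -0.0106] rows>=3.2 ->  [521. 394. 340.]
[0.0, -0.0, 0.813] [-0.0, -0.0, 0.0] rows>=2.9 ->  [521. 394. 218.]
```

Request:
arm_command:
  rows:
    - [[0.801,-0.197,0.039,0,0,-0.0159,1],[0.801,-0.197,0.039,0,0,-0.0159,1],[0.801,-0.197,0.039,0,0,-0.0159,1],[0.801,-0.197,0.039,0,0,-0.0159,1]]

```text
t: 16.83
eef_pos: [438.0, -219.9, 346.8]
tcp_rot: [-3.141, -0.001, 1.004]
ft_force: [0.4, -0.3, -0.7]
opening: 1.004
grip_force: 0.0
```

Request:
arm_command:
  rows:
    - [[0.817,-0.116,0.04,0,0,-0.0159,1],[0.817,-0.116,0.04,0,0,-0.0159,1],[0.817,-0.116,0.04,0,0,-0.0159,1],[0.817,-0.116,0.04,0,0,-0.0159,1]]

```text
t: 17.17
eef_pos: [489.7, -107.4, 340.7]
tcp_rot: [3.141, -0.001, 1.105]
ft_force: [-0.5, 0.1, 0.1]
opening: 1.001
grip_force: 0.0
```

Request:
arm_command:
  rows:
    - [[0.824,-0.034,0.041,0,0,-0.0159,1],[0.824,-0.034,0.041,0,0,-0.0159,1],[0.824,-0.034,0.041,0,0,-0.0159,1],[0.824,-0.034,0.041,0,0,-0.0159,1]]

```text
t: 17.5
eef_pos: [541.3, 4.8, 334.6]
tcp_rot: [3.14, -0.001, 1.204]
ft_force: [-1.3, -0.3, -0.8]
opening: 1.005
grip_force: 0.0
```

Request:
arm_command:
  rows:
    - [[0.801,-0.357,0,0,0,-0.0106,1],[0.801,-0.357,0,0,0,-0.0106,1],[0.801,-0.357,0,0,0,-0.0106,1],[0.801,-0.357,0,0,0,-0.0106,1]]

```text
t: 17.83
eef_pos: [532.6, 135.7, 334.9]
tcp_rot: [3.141, -0.001, 1.27]
ft_force: [0.7, 0.1, -0.2]
opening: 0.999
grip_force: 0.0
```

Request:
arm_command:
  rows:
    - [[0.823,-0.302,0,0,0,-0.0106,1],[0.823,-0.302,0,0,0,-0.0106,1],[0.823,-0.302,0,0,0,-0.0106,1],[0.823,-0.302,0,0,0,-0.0106,1]]

```text
t: 18.17
eef_pos: [526.4, 267.1, 334.9]
tcp_rot: [3.141, -0.001, 1.337]
ft_force: [-0.3, 1.1, 0.2]
opening: 1.0
grip_force: 0.0
```

Request:
arm_command:
  rows:
    - [[0.841,-0.247,0,0,0,-0.0106,1],[0.841,-0.247,0,0,0,-0.0106,1],[0.841,-0.247,0,0,0,-0.0106,1],[0.841,-0.247,0,0,0,-0.0106,1],[0.841,-0.247,0,0,0,-0.0106,1],[0.841,-0.247,0,0,0,-0.0106,1]]

```text
t: 18.67
eef_pos: [520.7, 393.6, 334.5]
tcp_rot: [3.141, 0.001, 1.401]
ft_force: [0.0, -0.3, -0.2]
opening: 0.999
grip_force: 0.0
```

```bash
python3 - <<'E'
from m import *
Q=down(1.4)
plan([((521,394,218),Q)])
C,p,d=shot("wrist","pics/w5.png"); X=cloud(C,d)
hsv=cv2.cvtColor(p,cv2.COLOR_RGB2HSV)
# tub top: height 48..62 near expectation
m=((abs(X[...,2]-55)<8)&(np.hypot(X[...,0]-521,X[...,1]-394)<35)).astype(np.uint8)
ct=max(cv2.findContours(m,0,2)[0],key=cv2.contourArea); c,r=cv2.minEnclosingCircle(ct)
print("px",c,r,"tub",ray(C,*c,55).round(1), "expected r", 18.5*C[0][0,0]/d[int(c[1]),int(c[0])], "med",np.median(X[m>0],0).round(1))
gm=((hsv[...,0]>45)&(hsv[...,0]<80)&(hsv[...,1]>150)); print("green",np.median(X[gm],0).round(1))
E
```

```text
at [520.7 393.6 334.5] [3.141e+00 1.000e-03 1.401e+00] t 18.67 op 0.999 grip 0.0 F [ 0.  -0.3 -0.2]
[0.004, 0.001, 0.777] [0.0, 0.0001, 0.0001] rows>=2.8 ->  [521. 394. 218.]
px (282.44195556640625, 208.8940887451172) 22.390512466430664 tub [521.4 394.3  55. ] expected r 22.638507111301884 med [521.5 394.3  55.2]
green [574.9 446.3  71.2]
```

Request:
arm_command:
  rows:
    - [[0.005,0.003,0.2,0,0,0,1],[0.005,0.003,0.4,0,0,0,1],[0.005,0.003,0.6,0,0,0,1],[0.005,0.003,0.72,0,0,0,1],[0.005,0.003,0.777,0,0,0,1],[0.005,0.003,0.777,0,0,0,1]]

```text
t: 19.22
eef_pos: [521.6, 393.5, 217.0]
tcp_rot: [-3.14, 0.002, 1.399]
ft_force: [-0.2, 0.1, 0.3]
opening: 0.998
grip_force: 0.0
```

Request:
arm_command:
  rows:
    - [[0,0,0,0,0,0,-1],[0,0,0,0,0,0,-1],[0,0,0,0,0,0,-1],[0,0,0,0,0,0,-1],[0,0,0,0,0,0,-1],[0,0,0,0,0,0,-1],[0,0,0,0,0,0,-1],[0,0,0,0,0,0,-1],[0,0,0,0,0,0,-1],[0,0,0,0,0,0,-1]]

```text
t: 20.05
eef_pos: [521.2, 395.1, 218.5]
tcp_rot: [3.141, -0.0, 1.4]
ft_force: [0.5, -0.1, 0.8]
opening: 0.385
grip_force: 30.0
```

Request:
arm_command:
  rows:
    - [[0,0,0,0,0,0,-1],[0,0,0,0,0,0,-1],[0,0,0,0,0,0,-1],[0,0,0,0,0,0,-1],[0,0,0,0,0,0,-1]]

```text
t: 20.47
eef_pos: [521.2, 395.1, 218.5]
tcp_rot: [3.141, -0.0, 1.4]
ft_force: [-0.7, -0.0, -0.2]
opening: 0.382
grip_force: 30.0
```

```bash
python3 - <<'E'
from m import *
s=state();p=np.array(s["eef_pos"]);Q0=R.from_euler('xyz',s["tcp_rot"])
H=(505,-426.3)
plan([(p+[0,0,130],Q0),((580,0,350),down(1.2)),((*H,350),down(.9)),((*H,223),down(.9))])
E
```

```text
at [521.2 395.1 218.5] [ 3.141 -0.     1.4  ] t 20.47 op 0.382 grip 30.0 F [-0.7 -0.  -0.2]
[0.0, 0.001, -0.867] [0.0, 0.0, 0.0] rows>=3.1 ->  [521. 395. 349.]
[-0.843, 0.278, -0.003] [0.0, -0.0, 0.0106] rows>=3.2 ->  [541. 263. 349.]
[-0.823, 0.333, -0.003] [0.0, -0.0, 0.0106] rows>=3.2 ->  [560. 132. 350.]
[-0.799, 0.388, -0.003] [0.0, -0.0, 0.0106] rows>=3.2 ->  [580.   0. 350.]
[-0.943, 0.188, 0.0] [-0.0, -0.0, 0.0159] rows>=3.5 ->  [ 555. -142.  350.]
[-0.92, 0.281, 0.0] [-0.0, -0.0, 0.0159] rows>=3.5 ->  [ 530. -284.  350.]
[-0.887, 0.372, 0.0] [-0.0, -0.0, 0.0159] rows>=3.5 ->  [ 505. -426.  350.]
[0.0, -0.0, 0.847] [0.0, 0.0, -0.0] rows>=3.0 ->  [ 505. -426.  223.]
```

Request:
arm_command:
  rows:
    - [[0,0,-0.06,0,0,0,-1],[0,0,-0.2,0,0,0,-1],[0,0,-0.4,0,0,0,-1],[0,0,-0.6,0,0,0,-1],[0,0,-0.78,0,0,0,-1],[0,0,-0.867,0,0,0,-1],[0,0,-0.867,0,0,0,-1]]

```text
t: 21.05
eef_pos: [521.2, 395.2, 352.8]
tcp_rot: [3.136, -0.004, 1.4]
ft_force: [-0.4, -0.2, -0.6]
opening: 0.387
grip_force: 30.0
```

Request:
arm_command:
  rows:
    - [[-0.08,0.03,0,0,0,0.001,-1],[-0.26,0.09,0,0,0,0.003,-1],[-0.45,0.15,0,0,0,0.006,-1],[-0.65,0.21,0,0,0,0.008,-1],[-0.843,0.278,0,0,0,0.0106,-1]]

```text
t: 21.47
eef_pos: [540.3, 261.2, 346.9]
tcp_rot: [-3.14, 0.002, 1.333]
ft_force: [1.2, 0.4, -0.9]
opening: 0.384
grip_force: 30.0
```

Request:
arm_command:
  rows:
    - [[-0.16,0.07,0,0,0,0.002,-1],[-0.33,0.13,0,0,0,0.004,-1],[-0.49,0.2,0,0,0,0.006,-1],[-0.66,0.27,0,0,0,0.008,-1],[-0.823,0.333,0,0,0,0.0106,-1]]

```text
t: 21.88
eef_pos: [560.0, 129.4, 347.0]
tcp_rot: [-3.14, 0.001, 1.266]
ft_force: [1.2, -0.2, -1.2]
opening: 0.386
grip_force: 30.0
```

Request:
arm_command:
  rows:
    - [[-0.16,0.08,0,0,0,0.002,-1],[-0.32,0.16,0,0,0,0.004,-1],[-0.48,0.23,0,0,0,0.006,-1],[-0.64,0.31,0,0,0,0.008,-1],[-0.799,0.388,0,0,0,0.0106,-1]]

```text
t: 22.3
eef_pos: [579.4, -2.2, 347.0]
tcp_rot: [-3.14, 0.001, 1.199]
ft_force: [-0.0, 0.5, -0.6]
opening: 0.385
grip_force: 30.0
```

Request:
arm_command:
  rows:
    - [[-0.19,0.04,0,0,0,0.003,-1],[-0.38,0.08,0,0,0,0.006,-1],[-0.57,0.11,0,0,0,0.01,-1],[-0.75,0.15,0,0,0,0.013,-1],[-0.943,0.188,0,0,0,0.0159,-1]]

```text
t: 22.72
eef_pos: [553.9, -143.9, 347.0]
tcp_rot: [-3.139, -0.0, 1.099]
ft_force: [0.6, -0.3, -0.0]
opening: 0.385
grip_force: 30.0
```

Request:
arm_command:
  rows:
    - [[-0.18,0.06,0,0,0,0.003,-1],[-0.37,0.11,0,0,0,0.006,-1],[-0.55,0.17,0,0,0,0.01,-1],[-0.74,0.22,0,0,0,0.013,-1],[-0.92,0.281,0,0,0,0.0159,-1]]

```text
t: 23.13
eef_pos: [528.6, -286.1, 346.9]
tcp_rot: [-3.139, -0.0, 0.999]
ft_force: [1.0, 0.9, -0.4]
opening: 0.383
grip_force: 30.0
```

Request:
arm_command:
  rows:
    - [[-0.18,0.08,0,0,0,0.003,-1],[-0.36,0.15,0,0,0,0.006,-1],[-0.54,0.23,0,0,0,0.01,-1],[-0.7,0.29,0,0,0,0.013,-1],[-0.82,0.34,0,0,0,0.015,-1],[-0.887,0.372,0,0,0,0.0159,-1],[-0.887,0.372,0,0,0,0.0159,-1],[-0.887,0.372,0,0,0,0.0159,-1]]

```text
t: 23.8
eef_pos: [504.8, -426.3, 347.4]
tcp_rot: [-3.14, -0.001, 0.9]
ft_force: [1.0, 0.5, -0.2]
opening: 0.385
grip_force: 30.0
```

```bash
python3 - <<'E'
from m import *
H=(505,-426.3)
plan([((*H,223),down(.9))])
E
```

```text
at [ 504.8 -426.3  347.4] [-3.14e+00 -1.00e-03  9.00e-01] t 23.8 op 0.385 grip 30.0 F [ 1.   0.5 -0.2]
[0.0, 0.002, 0.829] [-0.0002, -0.0001, 0.0] rows>=3.0 ->  [ 505. -426.  223.]
```

Request:
arm_command:
  rows:
    - [[0,0.002,0.15,0,0,0,-1],[0,0.002,0.35,0,0,0,-1],[0,0.002,0.5,0,0,0,-1],[0,0.002,0.62,0,0,0,-1],[0,0.002,0.7,0,0,0,-1],[0,0.002,0.76,0,0,0,-1],[0,0.002,0.79,0,0,0,-1],[0,0.002,0.81,0,0,0,-1],[0,0.002,0.822,0,0,0,-1],[0,0.002,0.822,0,0,0,-1]]

```text
t: 24.63
eef_pos: [505.7, -426.6, 225.7]
tcp_rot: [3.14, -0.0, 0.901]
ft_force: [-1.0, 0.8, 0.4]
opening: 0.386
grip_force: 30.0
```

```bash
python3 - <<'E'
from m import *
plan([((505,-426.3,222.5),down(.9))])
E
```

```text
at [ 505.7 -426.6  225.7] [ 3.14  -0.     0.901] t 24.63 op 0.386 grip 30.0 F [-1.   0.8  0.4]
[-0.001, -0.005, 0.021] [0.0002, -0.0001, 0.0001] rows>=0.1 ->  [ 505. -426.  222.]
```

Request:
arm_command:
  rows:
    - [[-0.001,-0.005,0.008,0,0,0,-1],[-0.001,-0.005,0.016,0,0,0,-1],[-0.001,-0.005,0.022,0,0,0,-1],[-0.001,-0.005,0.022,0,0,0,-1],[-0.001,-0.005,0.022,0,0,0,-1]]

```text
t: 25.05
eef_pos: [504.9, -426.3, 222.5]
tcp_rot: [3.14, -0.0, 0.901]
ft_force: [-0.9, 0.1, 5.9]
opening: 0.385
grip_force: 30.0
```

Request:
arm_command:
  rows:
    - [[0,0,0,0,0,0,0.4],[0,0,0,0,0,0,0.4],[0,0,0,0,0,0,0.4],[0,0,0,0,0,0,0.4],[0,0,0,0,0,0,0.4],[0,0,-0.1,0,0,0,0.4],[0,0,-0.3,0,0,0,1],[0,0,-0.5,0,0,0,1],[0,0,-0.7,0,0,0,1],[0,0,-0.85,0,0,0,1]]

```text
t: 25.88
eef_pos: [504.8, -426.3, 351.9]
tcp_rot: [3.139, -0.0, 0.901]
ft_force: [-0.9, -0.4, 0.7]
opening: 0.924
grip_force: 0.0
```

```bash
python3 - <<'E'
from m import *
C,p,d=shot("wrist","pics/w6.png"); X=cloud(C,d)
m=((abs(X[...,2]-59)<8)&(np.hypot(X[...,0]-505,X[...,1]+426.3)<40)).astype(np.uint8)
ct=max(cv2.findContours(m,0,2)[0],key=cv2.contourArea); c,r=cv2.minEnclosingCircle(ct)
print("tub top",c,r,ray(C,*c,59).round(1),np.median(X[m>0],0).round(1))
m=((X[...,2]<22)&(p.max(2)<70)&(np.hypot(X[...,0]-505,X[...,1]+426.3)<40)).astype(np.uint8)
m[210:]=0
ct=max(cv2.findContours(m,0,2)[0],key=cv2.contourArea); c,r=cv2.minEnclosingCircle(ct); print("ring",c,r,ray(C,*c,10).round(1))
Q=down(1.15)
plan([((560,-100,350),down(1.4)),((500,200,350),down(2.0)),((380,318.7,340),down(66*np.pi/180+np.pi/2))])
E
```

```text
tub top (281.1096496582031, 206.377197265625) 21.395824432373047 [ 504.1 -427.    59. ] [ 504.  -427.    59.2]
ring (281.1415100097656, 191.5) 30.400667190551758 [ 504.5 -426.6   10. ]
at [ 505.2 -426.5  356. ] [3.134 0.    0.901] t 25.93 op 0.965 grip 0.0 F [ 0.1 -0.8  3.3]
[0.967, -0.533, 0.015] [0.0006, 0.0002, -0.0397] rows>=4.0 ->  [ 533. -263.  353.]
[1.068, -0.277, 0.018] [0.0006, 0.0002, -0.0397] rows>=4.0 ->  [ 560. -100.  350.]
[0.951, -0.367, -0.0] [-0.0, 0.0, -0.0477] rows>=3.7 ->  [530.  50. 350.]
[1.017, -0.069, -0.0] [-0.0, 0.0, -0.0477] rows>=3.7 ->  [500. 200. 350.]
[0.526, -0.199, 0.033] [-0.0, 0.0, -0.0575] rows>=2.9 ->  [440. 259. 345.]
[0.563, -0.0, 0.033] [-0.0, 0.0, -0.0575] rows>=2.9 ->  [380. 319. 340.]
```

The tub top is at (504,-427) within a ring centred at (504.5,-426.6), so it's placed. The square bottle is last.

```bash
python3 - <<'E'
from m import *
y=66*np.pi/180+np.pi/2
plan([((545,-230,350),down(1.3)),((545,100,350),down(2.0)),((380,318.7,340),down(y))])
print(y)
E
```

```text
at [ 505.2 -426.5  356. ] [3.134 0.    0.901] t 25.93 op 0.965 grip 0.0 F [ 0.1 -0.8  3.3]
[0.596, -0.303, 0.017] [0.0006, 0.0002, -0.0318] rows>=2.4 ->  [ 525. -328.  353.]
[0.644, -0.179, 0.019] [0.0006, 0.0002, -0.0318] rows>=2.4 ->  [ 545. -230.  350.]
[0.707, -0.196, -0.0] [-0.0, 0.0, -0.0371] rows>=2.6 ->  [ 545. -120.  350.]
[0.733, -0.027, -0.0] [-0.0, 0.0, -0.0371] rows>=2.6 ->  [545. -10. 350.]
[0.719, 0.143, 0.0] [-0.0, 0.0, -0.0371] rows>=2.6 ->  [545. 100. 350.]
[0.892, -0.197, 0.033] [-0.0, 0.0, -0.0575] rows>=3.3 ->  [462. 209. 345.]
[0.904, 0.131, 0.033] [0.0, 0.0, -0.0575] rows>=3.3 ->  [380. 319. 340.]
2.7227136331111543
```

Request:
arm_command:
  rows:
    - [[0.596,-0.303,0.017,0,0,-0.0318,1],[0.596,-0.303,0.017,0,0,-0.0318,1],[0.596,-0.303,0.017,0,0,-0.0318,1]]

```text
t: 26.18
eef_pos: [524.9, -324.5, 346.7]
tcp_rot: [-3.141, -0.001, 1.106]
ft_force: [0.1, 0.1, 0.7]
opening: 0.996
grip_force: 0.0
```

Request:
arm_command:
  rows:
    - [[0.644,-0.179,0.019,0,0,-0.0318,1],[0.644,-0.179,0.019,0,0,-0.0318,1],[0.644,-0.179,0.019,0,0,-0.0318,1]]

```text
t: 26.43
eef_pos: [544.9, -226.0, 343.8]
tcp_rot: [-3.141, -0.001, 1.306]
ft_force: [-0.0, -1.0, 0.4]
opening: 0.999
grip_force: 0.0
```

Request:
arm_command:
  rows:
    - [[0.707,-0.196,0,0,0,-0.0371,1],[0.707,-0.196,0,0,0,-0.0371,1],[0.707,-0.196,0,0,0,-0.0371,1]]

```text
t: 26.68
eef_pos: [544.2, -116.9, 343.8]
tcp_rot: [3.142, -0.001, 1.54]
ft_force: [1.5, 0.4, 0.3]
opening: 0.999
grip_force: 0.0
```

Request:
arm_command:
  rows:
    - [[0.733,-0.027,0,0,0,-0.0371,1],[0.733,-0.027,0,0,0,-0.0371,1],[0.733,-0.027,0,0,0,-0.0371,1]]

```text
t: 26.93
eef_pos: [544.2, -6.7, 344.0]
tcp_rot: [3.141, -0.0, 1.773]
ft_force: [0.2, 0.2, 0.1]
opening: 0.999
grip_force: 0.0
```

Request:
arm_command:
  rows:
    - [[0.719,0.143,0,0,0,-0.0371,1],[0.719,0.143,0,0,0,-0.0371,1],[0.719,0.143,0,0,0,-0.0371,1]]

```text
t: 27.18
eef_pos: [544.3, 103.3, 344.0]
tcp_rot: [3.141, 0.0, 2.007]
ft_force: [-0.5, 0.4, 0.9]
opening: 1.004
grip_force: 0.0
```

Request:
arm_command:
  rows:
    - [[0.892,-0.197,0.033,0,0,-0.0575,1],[0.892,-0.197,0.033,0,0,-0.0575,1],[0.892,-0.197,0.033,0,0,-0.0575,1],[0.892,-0.197,0.033,0,0,-0.0575,1]]

```text
t: 27.52
eef_pos: [459.2, 212.7, 338.8]
tcp_rot: [-3.141, -0.001, 2.369]
ft_force: [0.4, 0.8, 0.3]
opening: 1.001
grip_force: 0.0
```

Request:
arm_command:
  rows:
    - [[0.904,0.131,0.033,0,0,-0.0575,1],[0.904,0.131,0.033,0,0,-0.0575,1],[0.904,0.131,0.033,0,0,-0.0575,1],[0.904,0.131,0.033,0,0,-0.0575,1],[0.904,0.131,0.033,0,0,-0.0575,1],[0.904,0.131,0.033,0,0,-0.0575,1]]

```text
t: 28.02
eef_pos: [379.8, 319.3, 334.1]
tcp_rot: [3.141, 0.001, 2.721]
ft_force: [0.3, 0.1, 0.3]
opening: 0.995
grip_force: 0.0
```

```bash
python3 - <<'E'
from m import *
plan([((380,318.7,217),down(2.7227))])
C,p,d=shot("wrist","pics/w7.png"); X=cloud(C,d)
near=np.hypot(X[...,0]-380,X[...,1]-318.7)<45
m=((abs(X[...,2]-78)<7)&near).astype(np.uint8)
ct=max(cv2.findContours(m,0,2)[0],key=cv2.contourArea); c,r=cv2.minEnclosingCircle(ct); print("cap",c,r,ray(C,*c,78).round(1))
m=((X[...,2]>50)&near).astype(np.uint8); ct=max(cv2.findContours(m,0,2)[0],key=cv2.contourArea); r=cv2.minAreaRect(ct)
b=np.array([ray(C,*q,58)[:2] for q in cv2.boxPoints(r)]); e=b[1]-b[0]; print("body",b.mean(0).round(1),np.linalg.norm(e),np.linalg.norm(b[2]-b[1]),np.degrees(np.arctan2(e[1],e[0])))
E
```

```text
at [379.8 319.3 334.1] [3.141e+00 1.000e-03 2.721e+00] t 28.02 op 0.995 grip 0.0 F [0.3 0.1 0.3]
[-0.002, -0.003, 0.78] [0.0001, 0.0002, -0.0002] rows>=2.8 ->  [380. 319. 217.]
cap (279.6842041015625, 218.1052703857422) 18.612646102905273 [378.9 318.9  78. ]
body [549.  240.6] 365.7882796570417 64.61145771819848 65.74820141157004
```

View pics/w7.png

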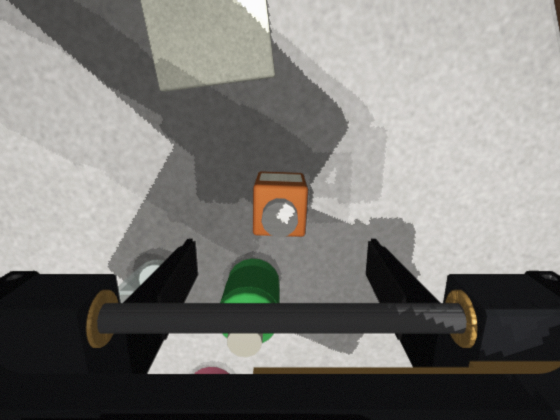

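The square bottle is at (280,210), with its sides square to the fingers. The cup, partly seen at (150,270), is well outside the finger path. I'll descend and grip.

Request:
arm_command:
  rows:
    - [[-0.002,-0.006,0.2,0,0,0,1],[-0.002,-0.006,0.4,0,0,0,1],[-0.002,-0.006,0.6,0,0,0,1],[-0.002,-0.006,0.72,0,0,0,1],[-0.002,-0.006,0.78,0,0,0,1],[-0.002,-0.006,0.78,0,0,0,1]]

```text
t: 28.57
eef_pos: [380.5, 317.2, 215.6]
tcp_rot: [-3.14, -0.001, 2.719]
ft_force: [-0.3, 0.3, -1.1]
opening: 1.001
grip_force: 0.0
```

Request:
arm_command:
  rows:
    - [[0,0,0,0,0,0,-1],[0,0,0,0,0,0,-1],[0,0,0,0,0,0,-1],[0,0,0,0,0,0,-1],[0,0,0,0,0,0,-1],[0,0,0,0,0,0,-1],[0,0,0,0,0,0,-1],[0,0,0,0,0,0,-1],[0,0,0,0,0,0,-1],[0,0,0,0,0,0,-1]]

```text
t: 29.4
eef_pos: [379.6, 318.2, 217.2]
tcp_rot: [3.141, 0.001, 2.722]
ft_force: [-0.6, -0.7, 3.2]
opening: 0.467
grip_force: 29.6
```

Request:
arm_command:
  rows:
    - [[0,0,0,0,0,0,-1],[0,0,0,0,0,0,-1],[0,0,0,0,0,0,-1]]

```text
t: 29.65
eef_pos: [379.6, 318.2, 217.2]
tcp_rot: [3.141, 0.001, 2.722]
ft_force: [-0.9, 0.3, 3.8]
opening: 0.468
grip_force: 29.6
```

```bash
python3 - <<'E'
from m import *
s=state();p=np.array(s["eef_pos"]);Q0=R.from_euler('xyz',s["tcp_rot"])
H=(548.6,-234.5); Q=down(np.pi-.31)
plan([(p+[0,0,130],Q0),((540,60,350),Q),((*H,350),Q),((*H,p[2]+5),Q)])
E
```

```text
at [379.6 318.2 217.2] [3.141e+00 1.000e-03 2.722e+00] t 29.65 op 0.468 grip 29.6 F [-0.9  0.3  3.8]
[-0.001, 0.0, -0.867] [0.0, 0.0, 0.0] rows>=3.1 ->  [380. 318. 347.]
[-0.839, -0.569, -0.009] [0.0, 0.0001, -0.0087] rows>=3.6 ->  [460. 189. 349.]
[-0.806, -0.614, -0.009] [0.0, 0.0001, -0.0087] rows>=3.6 ->  [540.  60. 350.]
[-0.327, -0.926, -0.0] [-0.0, -0.0, -0.0] rows>=3.5 ->  [544. -87. 350.]
[-0.327, -0.926, -0.0] [-0.0, -0.0, -0.0] rows>=3.5 ->  [ 549. -234.  350.]
[0.0, -0.0, 0.852] [0.0, 0.0, 0.0] rows>=3.1 ->  [ 549. -234.  222.]
```

Request:
arm_command:
  rows:
    - [[0,0,-0.06,0,0,0,-1],[0,0,-0.2,0,0,0,-1],[0,0,-0.4,0,0,0,-1],[0,0,-0.6,0,0,0,-1],[0,0,-0.78,0,0,0,-1],[0,0,-0.867,0,0,0,-1],[0,0,-0.867,0,0,0,-1]]

```text
t: 30.23
eef_pos: [379.6, 318.2, 350.2]
tcp_rot: [3.137, 0.004, 2.722]
ft_force: [0.9, 0.7, -1.9]
opening: 0.465
grip_force: 29.6
```

Request:
arm_command:
  rows:
    - [[-0.08,-0.05,0,0,0,-0.001,-1],[-0.25,-0.17,0,0,0,-0.003,-1],[-0.44,-0.3,0,0,0,-0.005,-1],[-0.64,-0.43,0,0,0,-0.007,-1],[-0.839,-0.569,0,0,0,-0.0087,-1]]

```text
t: 30.65
eef_pos: [460.1, 187.7, 346.3]
tcp_rot: [-3.141, -0.0, 2.778]
ft_force: [0.6, -0.2, -1.1]
opening: 0.467
grip_force: 29.6
```

Request:
arm_command:
  rows:
    - [[-0.16,-0.12,0,0,0,-0.002,-1],[-0.32,-0.25,0,0,0,-0.004,-1],[-0.48,-0.37,0,0,0,-0.006,-1],[-0.65,-0.49,0,0,0,-0.007,-1],[-0.806,-0.614,0,0,0,-0.0087,-1]]

```text
t: 31.07
eef_pos: [540.4, 58.3, 346.1]
tcp_rot: [-3.141, -0.001, 2.832]
ft_force: [-0.1, -0.5, -0.8]
opening: 0.466
grip_force: 29.6
```

Request:
arm_command:
  rows:
    - [[-0.07,-0.19,0,0,0,0,-1],[-0.13,-0.37,0,0,0,0,-1],[-0.2,-0.56,0,0,0,0,-1],[-0.26,-0.74,0,0,0,0,-1],[-0.327,-0.926,0,0,0,0,-1]]

```text
t: 31.48
eef_pos: [543.8, -88.8, 346.0]
tcp_rot: [3.141, -0.001, 2.831]
ft_force: [0.3, 0.3, -0.9]
opening: 0.46
grip_force: 29.6
```

Request:
arm_command:
  rows:
    - [[-0.07,-0.19,0,0,0,0,-1],[-0.13,-0.37,0,0,0,0,-1],[-0.2,-0.56,0,0,0,0,-1],[-0.25,-0.71,0,0,0,0,-1],[-0.3,-0.84,0,0,0,0,-1],[-0.327,-0.926,0,0,0,0,-1],[-0.327,-0.926,0,0,0,0,-1],[-0.327,-0.926,0,0,0,0,-1]]

```text
t: 32.15
eef_pos: [548.3, -234.7, 346.3]
tcp_rot: [3.141, -0.001, 2.83]
ft_force: [0.4, 0.8, -1.8]
opening: 0.463
grip_force: 29.6
```

```bash
python3 - <<'E'
from m import *
plan([((548.6,-234.5,222),down(np.pi-.31))])
E
```

```text
at [ 548.3 -234.7  346.3] [ 3.141e+00 -1.000e-03  2.830e+00] t 32.15 op 0.463 grip 29.6 F [ 0.4  0.8 -1.8]
[-0.002, 0.001, 0.829] [0.0001, -0.0001, -0.0002] rows>=3.0 ->  [ 549. -234.  222.]
```

Request:
arm_command:
  rows:
    - [[-0.002,0.001,0.15,0,0,0,-1],[-0.002,0.001,0.35,0,0,0,-1],[-0.002,0.001,0.5,0,0,0,-1],[-0.002,0.001,0.62,0,0,0,-1],[-0.002,0.001,0.7,0,0,0,-1],[-0.002,0.001,0.76,0,0,0,-1],[-0.002,0.001,0.79,0,0,0,-1],[-0.002,0.001,0.81,0,0,0,-1],[-0.002,0.001,0.822,0,0,0,-1],[-0.002,0.001,0.822,0,0,0,-1]]

```text
t: 32.98
eef_pos: [549.0, -234.6, 224.3]
tcp_rot: [3.141, 0.001, 2.832]
ft_force: [-1.0, -0.4, -1.3]
opening: 0.462
grip_force: 29.6
```

```bash
python3 - <<'E'
from m import *
plan([((548.6,-234.5,221),down(np.pi-.31))])
E
```

```text
at [ 549.  -234.6  224.3] [3.141e+00 1.000e-03 2.832e+00] t 32.98 op 0.462 grip 29.6 F [-1.  -0.4 -1.3]
[0.003, -0.001, 0.022] [0.0, 0.0002, -0.0] rows>=0.1 ->  [ 549. -234.  221.]
```

Request:
arm_command:
  rows:
    - [[0.003,0,0.008,0,0,0,-1],[0.003,0,0.016,0,0,0,-1],[0.003,0,0.022,0,0,0,-1],[0.003,0,0.022,0,0,0,-1],[0.003,0,0.022,0,0,0,-1]]

```text
t: 33.4
eef_pos: [548.5, -234.5, 221.2]
tcp_rot: [3.141, 0.001, 2.831]
ft_force: [-1.4, 1.1, 5.6]
opening: 0.465
grip_force: 29.6
```

Request:
arm_command:
  rows:
    - [[0,0,0,0,0,0,0.5],[0,0,0,0,0,0,0.5],[0,0,0,0,0,0,0.5],[0,0,0,0,0,0,0.5],[0,0,0,0,0,0,0.5],[0,0,-0.1,0,0,0,0.5],[0,0,-0.3,0,0,0,1],[0,0,-0.5,0,0,0,1],[0,0,-0.7,0,0,0,1],[0,0,-0.85,0,0,0,1]]

```text
t: 34.23
eef_pos: [548.4, -234.4, 350.5]
tcp_rot: [-3.142, 0.002, 2.832]
ft_force: [0.5, -0.1, 0.1]
opening: 0.966
grip_force: 0.0
```

Request:
arm_command:
  rows:
    - [[0.3,0.95,-0.2,0,0,0,1],[0.3,0.95,-0.2,0,0,0,1],[0.3,0.95,-0.2,0,0,0,1],[0.3,0.95,-0.2,0,0,0,1],[0.3,0.95,-0.2,0,0,0,1]]

```text
t: 34.65
eef_pos: [548.7, -80.9, 379.5]
tcp_rot: [3.141, 0.002, 2.835]
ft_force: [0.3, -0.1, -0.2]
opening: 1.001
grip_force: 0.0
```

Request:
arm_command:
  rows:
    - [[0.3,0.95,0,0,0,0,1],[0.3,0.95,0,0,0,0,1],[0.3,0.95,0,0,0,0,1],[0.3,0.95,0,0,0,0,1],[0.3,0.95,0,0,0,0,1],[0.3,0.95,0,0,0,0,1]]

```text
t: 35.15
eef_pos: [549.6, 65.1, 377.9]
tcp_rot: [3.142, 0.001, 2.834]
ft_force: [0.2, -0.6, -0.5]
opening: 1.0
grip_force: 0.0
```

```bash
python3 - <<'E'
from m import *
plan([])
C,p,d=shot("top"); X=cloud(C,d)
cv2.imwrite("pics/t5c.png",cv2.cvtColor(cv2.resize(p[160:290,130:500],None,fx=2.16,fy=2.16),cv2.COLOR_RGB2BGR))
for n,h,z in [("rb",(385.3,-337),100),("tub",(505,-426.3),59),("sq",(548.6,-234.5),82),("carton",(442.8,-191.2),26)]:
    m=((abs(X[...,2]-z)<8)&(np.hypot(X[...,0]-h[0],X[...,1]-h[1])<55)).astype(np.uint8)
    ct=max(cv2.findContours(m,0,2)[0],key=cv2.contourArea); r=cv2.minAreaRect(ct); print(n,h,ray(C,*r[0],z).round(1),len(ct))
E
```

```text
at [549.6  65.1 377.9] [3.142e+00 1.000e-03 2.834e+00] t 35.15 op 1.0 grip 0.0 F [ 0.2 -0.6 -0.5]
rb (385.3, -337) [ 386.1 -336.6  100. ] 23
tub (505, -426.3) [ 504.  -425.6   59. ] 22
sq (548.6, -234.5) [ 550.1 -233.4   82. ] 26
carton (442.8, -191.2) [ 443.4 -190.    26. ] 26
```

View pics/t5c.png

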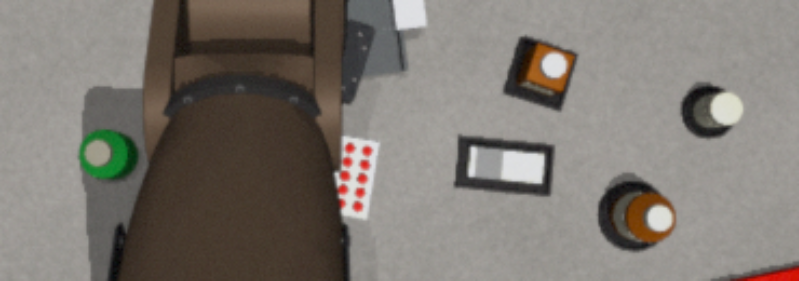

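All four packs are in their own trays: square bottle (550,65), tub (725,108), carton (507,163), round bottle (655,218). Each measures within 2 mm of its holder's centre at the right height.

```bash
python3 -c "
from cell import *
print(job_done())"
```

```text
the job is handed in; nothing more can be done
None
```

The job is handed in: the carton was slid clear and laid flat in the oblong holder, and both bottles and the tub stand in their matching holders, each about 2 mm or less from its holder's centre. I didn't re-check the measuring cup by camera at the end, but no move went near it.

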